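Clear the battery charging rail, sort the tested packs and put the lamps on charge

ROBOT

A 6-joint arm with a two-finger parallel gripper is mounted at the origin on the work surface. World frame = base frame: x ahead of the robot, y to its left, z up, the work surface at z = 0. Lengths are in m, angles in rad, forces in N, time in s.
With the tool pointing down it reaches from about 0.375 to 0.925 m from the base axis. Payload 5.7 kg.
Tool frame: the origin (TCP) lies between the finger pads; the fingertips stand 8 mm ahead of it and the grasp point (between the pads) lies 11 mm behind it; z points along the fingers, y is the line along which they close (so a half turn about z gives the same grasp; the last joint's range is limited). The gripper opens to 85 mm and grips with 20 to 120 N. Pads are 22 mm wide; open, the fingers measure 114 mm over their backs; the gripper's body (76 mm by 85 mm) begins 54 mm behind the grasp point. The pads swing forward as they close: fully open they stand 13 mm farther back than shut.
Start: joints at [-1.43, 0.359, 1.51, -0, 1.272, -0.115], TCP at [0.152, -0.58, 0.239] pointing down, gripper open.
Joint ranges: [-2.97, 2.97], [-1.01, 2.36], [0.21, 2.38], [-0.96, 4.11], [0.2, 2.71], [-2.98, 2.98]. Speed limits (rad/s): [2.39, 2.39, 3.14, 3.14, 3.14, 3.14].

INTERFACE

Orientations are given as a unit quaternion [w, x, y, z].
In Python, from bench import arm gives the robot as it stands.
- The arm moves only by the tool apply_moves, never from a script. Its argument "series" is a list that holds one entry, the list of rows, each a list of 7 numbers: the shift along the world's x, y, z in m, then the turn, a rotation vector about the world's x, y, z in degrees, then the closure, from -1 (fully open) to 1 (shut). A call has exactly 8 rows; each row shifts and turns the commanded pose from where the row before left it; what a row does not reach is not made up. A row lasts 1/12 s, in which the tool goes at most 41.7 mm and 7.16 degrees, less where a joint would pass 70% of its speed; a pose out of reach is approached as far as the arm can. A call is refused whole if a number of a shift passes 0.0417 or a number of a turn 7.16, either way. A call with a gripper value outside its range is refused whole. The fingers move at their own pace and stop on an object; "grip_force" is the grip in N (left out, the last holds). Time passes only in rows, so rows that do not move let the fingers close, or fill a call up. It gives the time, the measured TCP pose, the force, the opening and the grip force at its end, in the units of the state.
- arm.read_state(): the state, without advancing time (a new reading comes with each control period).
- arm.camera(name): name is "scene" or "top" or "wrist"; returns a dict with "frame" (400x640x3 uint8, red, green, blue), "z_map" (400x640 float32, m along the optical axis (not along the pixel's ray), 0 where there is no reading), "mtx" (3x3 intrinsics, pixels), "rvec" (rotation vector, rad) and "tvec" (3), from world to camera coordinates, as OpenCV has them. Camera axes: x right, y down, z forward; pixel columns grow to the right and rows downward; lengths in m; the calibration is good to about 2 mm. A picture is of the moment at which its call begins.
- arm.sign_off(): hands the job in; it is judged then, once.
The state is a dict: "time_s": time; "q": joint angles; "dq": joint speeds; "joint_torque": joint torques, N m; "eef_pos": TCP position; "eef_rot": TCP orientation; "force": force on the tool from outside, world axes, zero at the start; "torque": the same for the moment, N m; "gripper_width": opening from 0.0 (shut) to 1.0 (fully open); "grip_force": force on a finger pad.
Only numpy, scipy, OpenCV 4.12 (cv2) and the standard library are available. Lean on these libraries where they do the work, as an engineer would, in place of code of your own. Each camera call takes 0.05 s, during which the arm holds its last target. There are 200 camera calls.

TASK

Switch the charging rail off by pushing its black paddle fully back (away from the robot), and only then lift every battery pack straight up off the rail against its sprung catch: packs with green dots go into the three-pocket tray, one to a pocket, packs with crossed red tape go into the blue bin. Also stand both stick lamps upright in the charging dock, handle down, one in each well; leave the other things on the bench where they are.

Things in the scene. Friction and masses are not known exactly. Their poses are not given: they have to be found in the camera images.
- charge_rail: Battery charging rail, grey, fixed. Origin on the bench under the middle bay; y along the rail to the switch, x away from the robot. Bays at y = -124, -62, 0, 62, 124 mm, floors 20 mm and walls 48 mm above the bench. A sprung catch at each bay's front holds the pack: it lifts straight up with 10 to 14 N over the first 10 mm and is clear after 32 mm. Heads stand 18 mm apart: grip front to back (x).
- rail_switch (a joint): Rail switch: black paddle 52 mm long, 30 wide, 12 thick, on top of the 45 mm high switch box at the rail's +y end (hinge line along the rail's y, 47 mm above the bench, at rail x = -5, y = 200 mm). 0 = on (leans 0.45 rad to the front, -x), 0.9 rad = fully back, off (leans 0.45 rad to +x). Stays where left; about 2.5 N at its tip moves it.
- switch_tip (a point): Middle of the upper end of the switch paddle, on the paddle's mid plane, moving with it.
- pack_a: Slim tool battery pack, 0.2 kg, 80 mm high: black head 54 mm (its x) by 44 mm (y), 50 mm high, over a grey stem 40 x 34 x 30 mm. Origin on its axis at mid height, z up to the head; seated, it is 60 mm above the bench, axes as the rail's. None if absent. PASSED its test: green round dots (26 mm) on the head's top and sides.
- pack_b: Slim tool battery pack, 0.2 kg, 80 mm high: black head 54 mm (its x) by 44 mm (y), 50 mm high, over a grey stem 40 x 34 x 30 mm. Origin on its axis at mid height, z up to the head; seated, it is 60 mm above the bench, axes as the rail's. None if absent. PASSED its test: green round dots (26 mm) on the head's top and sides.
- pack_c: Slim tool battery pack, 0.2 kg, 80 mm high: black head 54 mm (its x) by 44 mm (y), 50 mm high, over a grey stem 40 x 34 x 30 mm. Origin on its axis at mid height, z up to the head; seated, it is 60 mm above the bench, axes as the rail's. None if absent. PASSED its test: green round dots (26 mm) on the head's top and sides.
- pack_d: Slim tool battery pack, 0.2 kg, 80 mm high: black head 54 mm (its x) by 44 mm (y), 50 mm high, over a grey stem 40 x 34 x 30 mm. Origin on its axis at mid height, z up to the head; seated, it is 60 mm above the bench, axes as the rail's. None if absent. FAILED its test: red tape, 14 mm wide, crosswise over the head's top and down its sides.
- pack_e: Slim tool battery pack, 0.2 kg, 80 mm high: black head 54 mm (its x) by 44 mm (y), 50 mm high, over a grey stem 40 x 34 x 30 mm. Origin on its axis at mid height, z up to the head; seated, it is 60 mm above the bench, axes as the rail's. None if absent. FAILED its test: red tape, 14 mm wide, crosswise over the head's top and down its sides.
- pocket0 (a point): Centre of the floor of pocket 0 (4 mm above the bench) of the black tray for passed packs: fixed, 92 mm (its x) by 226 mm (y), walls 4 mm; pockets 0, 1, 2 follow along its y, 74 mm apart. Axes as the tray's. The pocket is 84 mm (x) by 70 mm (y), its walls rise 26 mm above this point. A pack may stand or lie in it.
- pocket1 (a point): Centre of the floor of pocket 1 (4 mm above the bench) of the black tray for passed packs: fixed, 92 mm (its x) by 226 mm (y), walls 4 mm; pockets 0, 1, 2 follow along its y, 74 mm apart. Axes as the tray's. The pocket is 84 mm (x) by 70 mm (y), its walls rise 26 mm above this point. A pack may stand or lie in it.
- pocket2 (a point): Centre of the floor of pocket 2 (4 mm above the bench) of the black tray for passed packs: fixed, 92 mm (its x) by 226 mm (y), walls 4 mm; pockets 0, 1, 2 follow along its y, 74 mm apart. Axes as the tray's. The pocket is 84 mm (x) by 70 mm (y), its walls rise 26 mm above this point. A pack may stand or lie in it.
- scrap_bin: Blue open bin for packs that failed, fixed, 140 mm (its x) by 190 mm (its y), 50 mm high, walls and floor 5 mm. Origin at the centre of its underside. Packs may lie in it any way.
- lamp_dock: Black lamp charging dock, fixed, 170 mm (its x) by 72 mm (its y), with two square wells side by side along x, their rims 75 mm above the bench. Origin at the centre of its underside.
- well0 (a point): Centre of the floor of the dock's well at x = +45 mm, 10 mm above the bench; axes as the dock's. The well is 42 mm square inside and 65 mm deep; a lamp handle fits in with any turn about its axis.
- well1 (a point): Centre of the floor of the dock's well at x = -45 mm, 10 mm above the bench; axes as the dock's. The well is 42 mm square inside and 65 mm deep; a lamp handle fits in with any turn about its axis.
- lamp_a: Stick lamp, 190 mm long, 0.16 kg, lying on the bench. Origin on its long axis at mid length; x runs from its foot (x = -95 mm) to the tip of its light blade (+95 mm). From the foot to x = +15 mm it is a rubber handle, 30 mm (y) by 26 mm (z) in section; the rest is a thin blade, 22 by 12 mm. Foot goes down into the well, blade up.
- lamp_b: Stick lamp, 190 mm long, 0.16 kg, lying on the bench. Origin on its long axis at mid length; x runs from its foot (x = -95 mm) to the tip of its light blade (+95 mm). From the foot to x = +15 mm it is a rubber handle, 30 mm (y) by 26 mm (z) in section; the rest is a thin blade, 22 by 12 mm. Foot goes down into the well, blade up.
- mug: White ceramic mug, 80 mm wide, 90 mm high, bystander.
- wrench: Steel spanner, 180 mm, lying, bystander.
- screwdriver: Screwdriver, 190 mm, lying, bystander.
- tape_roll: Grey roll of tape, 90 mm across, 25 mm high, bystander.
- spray_can: White spray can, 58 mm across, 170 mm high, bystander.
- spares_carton: Cardboard carton 100 x 130 x 70 mm, bystander.
- drill_driver: Red and black cordless drill lying on its side behind the rail, bystander.
Things that resemble listed ones, but are neither listed nor needed, are in the scene too. Leave any orange look-alike of the lamp_a alone.

How it is judged:
By the outcome, as a careful person would: the job done as asked, in the order asked, and still so for the second after the job is handed in, with the robot touching nothing.
Of pack_a, pack_b, pack_c, pack_d, pack_e only 3 to 5 are there at a start; the rules pass over those that are not, and their reading is None.
At some moment in a run one of lamp_a, lamp_b may be knocked a few centimetres aside while the robot is not near it.
Once in a run the grip may slacken for a moment while it holds something.
It also fails if it takes over 210 s, if anything falls off the work surface, if the arm or the gripper's body presses on something with over 40 N, if the wrist force passes 120 N, or if a joint passes its speed limit or range.

## Working session

There is one attempt and no reset: what is moved stays moved. The work goes in short steps, Python scripts to look and compute and a tool call to move; the robot and the scene stay as the last step left them, time stands still between calls to the robot, and variables do not carry over. Pictures are saved under pics/ and viewed, at most 17 in all, crops included, and the job is handed in when it is done.

Besides the shell and the picture viewer there is one more tool, called after "Request:" as name([rows], argument=value, ...), one row to a line, values as JSON. apply_moves: Moves the arm, as the interface text tells. Its arguments: {"type":"object","properties":{"series":{"type":"array"},"grip_force":{"type":"number"}},"required":["series"]}

```bash
mkdir -p pics; ls
cat > h.py <<'E'
import numpy as np, cv2
from bench import arm
def snap(name, fn=None):
    c=arm.camera(name); np.savez(f'{name}.npz',**c)
    if fn: cv2.imwrite(f'pics/{fn}.png',cv2.cvtColor(c['frame'],cv2.COLOR_RGB2BGR))
    return c
def load(name): return dict(np.load(f'{name}.npz'))
def pts(c):
    R=cv2.Rodrigues(c['rvec'])[0]; z=c['z_map']; K=c['mtx']
    v,u=np.mgrid[:z.shape[0],:z.shape[1]]
    P=np.stack([(u-K[0,2])/K[0,0]*z,(v-K[1,2])/K[1,1]*z,z],-1)-c['tvec'].reshape(3)
    W=P@R; W[z==0]=np.nan; return W
def proj(c,p):
    return cv2.projectPoints(np.float64(p).reshape(-1,3),c['rvec'],c['tvec'],c['mtx'],None)[0].reshape(-1,2)
E
python3 - <<'E'
from h import *
for n in('scene','top'):
    c=snap(n,n+'0'); print(n,c['mtx'][0],c['tvec'],c['rvec'])
s=arm.read_state(); print(s)
E
```

```text
pics
scene [406.44220998   0.         312.82825023] [-0.35581548 -0.21817241  1.69716371] [ 2.20007038  0.90674475 -0.34935455]
top [437.86526307   0.         316.55183598] [-0.01882142  0.56002916  1.49838381] [ 2.18300106 -2.11967775  0.12626973]
{'time_s': 0.1, 'q': array([-1.43007777e+00,  3.59436928e-01,  1.51133780e+00,  2.10093412e-05,
        1.27251114e+00, -1.15124166e-01]), 'dq': array([-7.07617164e-04, -2.09781105e-03, -2.66865206e-03,  9.60105320e-04,
        1.24621466e-03,  3.70648097e-05]), 'joint_torque': array([ 3.98820748e-04, -5.28654170e+01, -2.79349476e+01, -1.38294895e-04,
        5.05649179e-03,  1.13294317e-05]), 'eef_pos': array([ 0.15173616, -0.57986683,  0.23853011]), 'eef_rot': array([-8.46666953e-04,  9.91829253e-01,  1.27569650e-01, -7.96545892e-07]), 'force': array([-0.37801926,  0.68311888, -0.3879298 ]), 'torque': array([-0.03485505, -0.032636  ,  0.0312454 ]), 'grip_force': 0.0, 'gripper_width': 0.9976507162055954}
```

View pics/scene0.png

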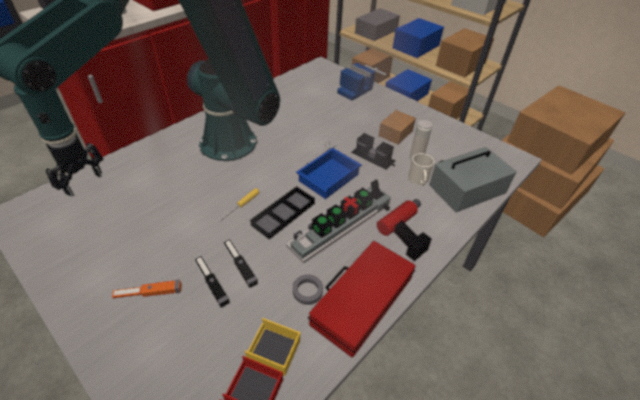

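View pics/top0.png

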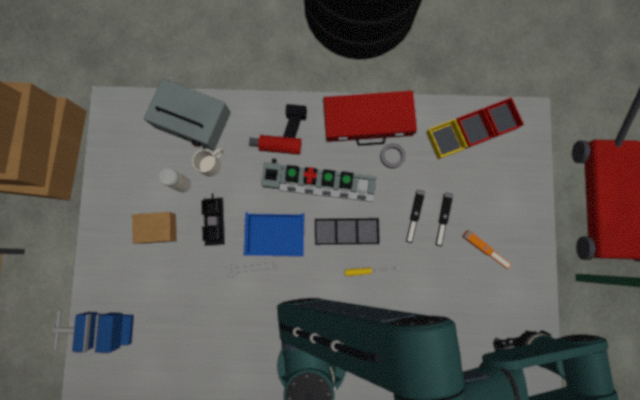

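Top view: switch at (270,174). Packs on the rail are green (292,173), red (310,176), green (328,177) and green (346,179), and the bay at (363,186) is empty. Black-handled lamps are at (416,215) and (444,220). The orange look-alike is at (486,250) and the dock is at (213,220). The bin is at (274,234) and the tray is at (347,231). The yellow/red boxes at (475,128) are decoys.

Candidates: lamps (416,215) and (444,220), not the orange one (486,250). Tray (347,231), not the boxes (475,128). Bin (274,234), not the blue thing (103,332). Now a close crop to check these choices, plus the measurements.

Run:
```python
from h import *
c=load('top'); W=pts(c); f=c['frame']
cv2.imwrite('pics/crop1.png',cv2.cvtColor(cv2.resize(f[150:255,195:460],None,fx=3,fy=3,interpolation=cv2.INTER_CUBIC),cv2.COLOR_RGB2BGR))
hsv=cv2.cvtColor(f,cv2.COLOR_RGB2HSV)
def blobs(m,name,zmin,lo=15):
    n,l,st,ce=cv2.connectedComponentsWithStats(m.astype(np.uint8))
    for i in range(1,n):
        if st[i,4]>=lo:
            P=W[l==i]; P=P[np.isfinite(P[:,0])]
            if len(P)<5: continue
            md=np.median(P,0)
            r=cv2.minAreaRect(P[:,:2].astype(np.float32)*1000)
            print(name,ce[i].round(1),st[i,4],md.round(3),'rect',np.round(r[0],1),np.round(r[1],0),round(r[2],1), 'zmax',np.percentile(P[:,2],95).round(3))
roi=np.zeros(f.shape[:2],bool); roi[150:300,180:470]=1
h,s,v=hsv[...,0],hsv[...,1],hsv[...,2]
blobs(roi&(h>40)&(h<85)&(s>90)&(v>60),'green',0)
blobs(roi&((h<8)|(h>172))&(s>120)&(v>60),'red',0)
blobs(roi&(h>100)&(h<130)&(s>120),'blue',0,100)
g=roi&(W[...,2]>.008)
n,l,st,ce=cv2.connectedComponentsWithStats(g.astype(np.uint8))
blobs(g,'h>8mm',0,40)
blobs(g&(W[...,2]>.04),'h>40mm',0,20)
```

```text
green [291.5 172.2] 55 [0.646 0.083 0.101] rect [646.3  84.6] [28. 24.] 3.3 zmax 0.105
green [327.9 176.5] 57 [ 0.635 -0.039  0.101] rect [634.9 -39.2] [25. 27.] 5.4 zmax 0.105
green [346.1 178.6] 59 [ 0.629 -0.1    0.1  ] rect [ 629.7 -100.3] [27. 27.] 47.7 zmax 0.105
red [285.3 151. ] 92 [0.732 0.107 0.045] rect [731.1 130.4] [132.  10.] 89.8 zmax 0.054
red [309.8 174.9] 140 [0.639 0.022 0.101] rect [638.2  23.4] [41. 51.] 52.1 zmax 0.106
blue [273.8 234.5] 2401 [0.438 0.145 0.007] rect [437.7 141.3] [143. 202.] 0.6 zmax 0.053
h>8mm [207.1 161.4] 465 [0.686 0.382 0.057] rect [690.9 385.8] [ 81. 102.] 73.4 zmax 0.092
h>8mm [283.7 151.4] 138 [0.732 0.114 0.042] rect [730.5 135. ] [ 16. 146.] 1.7 zmax 0.053
h>8mm [392.4 159.3] 221 [ 0.714 -0.268  0.025] rect [ 721.4 -269.6] [65. 89.] 5.0 zmax 0.031
h>8mm [444.1 152.8] 127 [ 0.748 -0.451  0.021] rect [ 743.4 -468.8] [34. 97.] 1.9 zmax 0.048
h>8mm [318.2 181.4] 2989 [ 0.622 -0.006  0.046] rect [630.3  -6. ] [403. 112.] 82.2 zmax 0.103
h>8mm [184.2 183.3] 156 [0.602 0.455 0.063] rect [612.5 463.9] [67. 27.] 0.6 zmax 0.118
h>8mm [415.  21
[... 841 characters left out ...]
6 [0.732 0.1   0.046] rect [730.6 117.5] [ 10. 106.] 0.3 zmax 0.054
h>40mm [313.1 178.2] 2104 [0.632 0.015 0.051] rect [628.2  -6.1] [399.  87.] 84.2 zmax 0.104
h>40mm [183.  182.5] 112 [0.602 0.455 0.078] rect [603.5 460.6] [20. 55.] 77.0 zmax 0.122
h>40mm [361.5 194. ] 57 [ 0.586 -0.16   0.044] rect [ 586.6 -158.7] [28. 31.] 83.4 zmax 0.05
h>40mm [208.9 206.8] 154 [0.525 0.366 0.069] rect [524.1 365.9] [50. 54.] 5.0 zmax 0.078
h>40mm [273.6 236.6] 581 [0.423 0.141 0.051] rect [438.4 141.4] [148. 206.] 0.6 zmax 0.056
h>40mm [209.9 232.6] 152 [0.437 0.357 0.07 ] rect [435.1 357.6] [51. 52.] 5.0 zmax 0.079
h>40mm [309.4 298.6] 54 [0.246 0.006 0.275] rect [244.9   9.4] [ 4. 94.] 4.1 zmax 0.296
```

View pics/crop1.png

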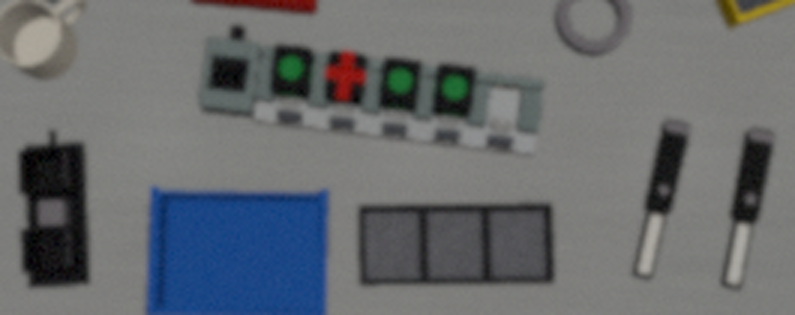

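The crop confirms the choices: three green packs, one red-taped pack, bay -124 empty, two black-handled lamps with their handles at +x, and the dock and tray. The rail origin is about (0.635, -0.039) with a yaw of -5.1°. I'll start with the switch.

Request:
apply_moves([
  [[0.0182, 0.0311, 0, 0, 0, 2.925, 1], [0.0182, 0.0311, 0, 0, 0, 2.925, 1], [0.0182, 0.0311, 0, 0, 0, 2.925, 1], [0.0182, 0.0311, 0, 0, 0, 2.925, 1], [0.0182, 0.0311, 0, 0, 0, 2.925, 1], [0.0182, 0.0311, 0, 0, 0, 2.925, 1], [0.0182, 0.0311, 0, 0, 0, 2.925, 1], [0.0182, 0.0311, 0, 0, 0, 2.925, 1]],
], grip_force=60)

```text
time_s: 0.77
eef_pos: [0.2977, -0.3298, 0.239]
eef_rot: [-0.0, 0.945, 0.327, -0.0]
force: [0.6, -0.1, 0.5]
gripper_width: -0.001
grip_force: 0.0
```

Request:
apply_moves([
  [[0.0182, 0.0311, 0, 0, 0, 2.925, 1], [0.0182, 0.0311, 0, 0, 0, 2.925, 1], [0.0182, 0.0311, 0, 0, 0, 2.925, 1], [0.0182, 0.0311, 0, 0, 0, 2.925, 1], [0.0182, 0.0311, 0, 0, 0, 2.925, 1], [0.0182, 0.0311, 0, 0, 0, 2.925, 1], [0.0182, 0.0311, 0, 0, 0, 2.925, 1], [0.0182, 0.0311, 0, 0, 0, 2.925, 1]],
])

```text
time_s: 1.43
eef_pos: [0.4433, -0.081, 0.2392]
eef_rot: [-0.0, 0.859, 0.512, -0.0]
force: [-0.4, -1.0, -0.6]
gripper_width: -0.002
grip_force: 0.0
```

Request:
apply_moves([
  [[0.0182, 0.0311, -0.0125, 0, 0, 2.925, 1], [0.0182, 0.0311, -0.0125, 0, 0, 2.925, 1], [0.0182, 0.0311, -0.0125, 0, 0, 2.925, 1], [0.0182, 0.0311, -0.0125, 0, 0, 2.925, 1], [0.0182, 0.0311, -0.0125, 0, 0, 2.925, 1], [0.0182, 0.0311, -0.0125, 0, 0, 2.925, 1], [0.0182, 0.0311, -0.0125, 0, 0, 2.925, 1], [0.0182, 0.0311, -0.0125, 0, 0, 2.925, 1]],
])

```text
time_s: 2.1
eef_pos: [0.5888, 0.1677, 0.1381]
eef_rot: [-0.0, 0.737, 0.676, -0.0]
force: [0.4, -0.6, -0.2]
gripper_width: 0.003
grip_force: 0.0
```

Run:
```python
from h import *
s=arm.read_state(); print(s['time_s'],s['eef_pos'].round(4),s['eef_rot'].round(4),s['q'].round(4),s['force'].round(1),s['gripper_width'])
c=snap('wrist','wr1'); W=pts(c); 
c2=snap('top'); W=pts(c2)
print(proj(c,[[.6256,.1615,.094],[.648,.160,.047]]))
sel=(np.abs(W[...,0]-.64)<.06)&(np.abs(W[...,1]-.16)<.03)
print(W[sel&(W[...,2]>.055)&(W[...,2]<.105)].round(3)[:30])
```

```text
2.1 [0.5888 0.1677 0.1381] [-3.000e-04  7.372e-01  6.757e-01 -4.000e-04] [ 1.6470e-01  4.7910e-01  1.5907e+00 -1.0000e-04  1.0729e+00  2.5170e-01] [ 0.4 -0.6 -0.2] 0.0030136457442049218
[[391.71812665 240.24533657]
 [412.61760228 209.87456656]]
[[0.671 0.146 0.057]
 [0.644 0.154 0.067]
 [0.644 0.151 0.068]
 [0.645 0.148 0.063]
 [0.637 0.152 0.084]
 [0.638 0.149 0.082]
 [0.64  0.147 0.069]
 [0.633 0.151 0.091]
 [0.632 0.147 0.094]
 [0.636 0.146 0.072]
 [0.64  0.145 0.055]
 [0.629 0.151 0.092]
 [0.629 0.148 0.091]
 [0.625 0.15  0.097]
 [0.627 0.148 0.084]
 [0.623 0.151 0.086]]
```

View pics/wr1.png

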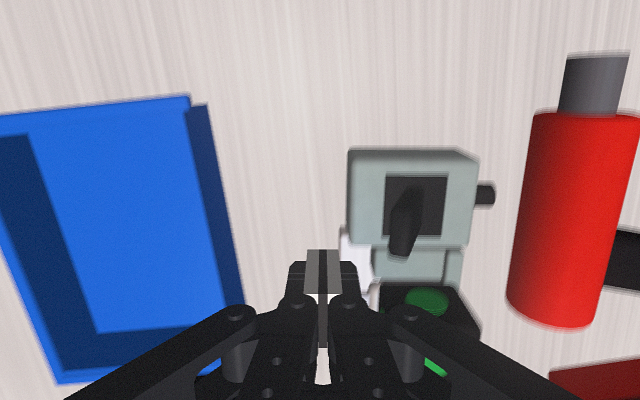

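Request:
apply_moves([
  [[0, 0, -0.0155, 0, 0, 0, 1], [0, 0, -0.0155, 0, 0, 0, 1], [0, 0, -0.0155, 0, 0, 0, 1], [0, 0, -0.0155, 0, 0, 0, 1], [0.01, -0.0009, 0, 0, 0, 0, 1], [0.01, -0.0009, 0, 0, 0, 0, 1], [0.01, -0.0009, 0, 0, 0, 0, 1], [0.01, -0.0009, 0, 0, 0, 0, 1]],
])

```text
time_s: 2.87
eef_pos: [0.63, 0.162, 0.0786]
eef_rot: [0.0, 0.738, 0.674, 0.0]
force: [-3.2, 0.1, 4.2]
gripper_width: -0.001
grip_force: 2.5
```

Request:
apply_moves([
  [[0.002, -0.0002, 0, 0, 0, 0, 1], [0.002, -0.0002, 0, 0, 0, 0, 1], [0.001, -0.0001, 0, 0, 0, 0, 1], [0.001, -0.0001, 0, 0, 0, 0, 1], [0.001, -0.0001, 0, 0, 0, 0, 1], [0.001, -0.0001, 0, 0, 0, 0, 1], [0, 0, 0, 0, 0, 0, 1], [0, 0, 0, 0, 0, 0, 1]],
])

```text
time_s: 3.53
eef_pos: [0.6367, 0.1616, 0.0774]
eef_rot: [0.0, 0.738, 0.675, 0.0]
force: [-2.6, 0.7, 3.1]
gripper_width: 0.001
grip_force: 1.8
```

Run:
```python
from h import *
s=arm.read_state(); print(s['time_s'],s['eef_pos'].round(4),s['eef_rot'].round(4),s['q'].round(4),s['force'].round(1),s['gripper_width'])
c=snap('wrist','wr2')
cv2.imwrite('pics/wr2.png',cv2.cvtColor(c['frame'][80:400,200:560],cv2.COLOR_RGB2BGR))
```

```text
3.5333 [0.6367 0.1616 0.0774] [1.000e-04 7.381e-01 6.747e-01 1.000e-04] [0.1435 0.6045 1.5322 0.     1.0045 0.2331] [-2.6  0.7  3.1] 0.0006341788142484368
```

View pics/wr2.png

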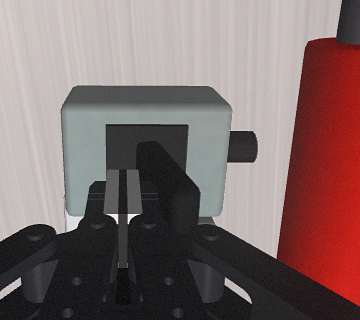

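The paddle, at (165,180) in the crop, has gone past vertical and now leans back. I'll push gently on until the force rises.

Request:
apply_moves([
  [[0.001, -0.0001, 0, 0, 0, 0, 1], [0.001, -0.0001, 0, 0, 0, 0, 1], [0.001, -0.0001, 0, 0, 0, 0, 1], [0.001, -0.0001, 0, 0, 0, 0, 1], [0.001, -0.0001, 0, 0, 0, 0, 1], [0, 0, 0, 0, 0, 0, 1], [0, 0, 0, 0, 0, 0, 1], [0, 0, 0, 0, 0, 0, 1]],
])

```text
time_s: 4.25
eef_pos: [0.6415, 0.1611, 0.0769]
eef_rot: [-0.0, 0.738, 0.675, -0.0]
force: [-2.3, 1.5, -1.9]
gripper_width: -0.005
grip_force: 1.1
```

Request:
apply_moves([
  [[0.001, -0.0001, 0, 0, 0, 0, 1], [0.001, -0.0001, 0, 0, 0, 0, 1], [0.001, -0.0001, 0, 0, 0, 0, 1], [0, 0, 0, 0, 0, 0, 1], [0, 0, 0, 0, 0, 0, 1], [0, 0, 0, 0, 0, 0, 1], [0, 0, 0, 0, 0, 0, 1], [0, 0, 0, 0, 0, 0, 1]],
])

```text
time_s: 4.92
eef_pos: [0.6439, 0.1606, 0.0769]
eef_rot: [-0.0, 0.738, 0.675, -0.001]
force: [-4.8, 1.1, -1.9]
gripper_width: -0.002
grip_force: 2.0
```

Request:
apply_moves([
  [[0.0012, -0.0001, 0, 0, 0, 0, 1], [0.0012, -0.0001, 0, 0, 0, 0, 1], [0.0012, -0.0001, 0, 0, 0, 0, 1], [0, 0, 0, 0, 0, 0, 1], [0, 0, 0, 0, 0, 0, 1], [0, 0, 0, 0, 0, 0, 1], [0, 0, 0, 0, 0, 0, 1], [0, 0, 0, 0, 0, 0, 1]],
])

```text
time_s: 5.58
eef_pos: [0.6442, 0.1606, 0.0768]
eef_rot: [-0.002, 0.738, 0.675, -0.003]
force: [-13.4, 2.2, 5.4]
gripper_width: 0.0
grip_force: 6.9
```

Run:
```python
from h import *
s=arm.read_state(); print(s['eef_pos'].round(4),s['force'].round(1))
for n in ('scene','wrist'):
    c=snap(n); W=pts(c)
    ex=np.array([.996,-.0894]);ey=np.array([.0894,.996]);O=np.array([.635,-.039])
    d=W[...,:2]-O; rx=d@ex; ry=d@ey; z=W[...,2]; f=c['frame'].max(-1)
    m=(abs(ry-.2)<.015)&(rx>-.05)&(rx<.05)&(z>.052)&(z<.11)&(f<70)
    print(n,m.sum()); 
    P=np.c_[rx[m],ry[m],z[m]]; print(P[np.argsort(-P[:,2])][::max(1,len(P)//14)].round(3))
```

```text
[0.6442 0.1606 0.0768] [-13.4   2.2   5.4]
scene 53
[[ 0.006  0.193  0.109]
 [ 0.008  0.192  0.106]
 [ 0.006  0.201  0.099]
 [ 0.015  0.192  0.097]
 [ 0.006  0.202  0.093]
 [ 0.022  0.199  0.093]
 [ 0.017  0.185  0.093]
 [ 0.02   0.207  0.092]
 [ 0.019  0.198  0.092]
 [ 0.004  0.199  0.089]
 [ 0.001  0.193  0.086]
 [ 0.004  0.191  0.085]
 [ 0.017  0.188  0.077]
 [ 0.006  0.186  0.075]
 [-0.     0.188  0.069]
 [ 0.012  0.206  0.066]
 [-0.001  0.185  0.06 ]
 [-0.007  0.188  0.054]]
wrist 6003
[[-0.004  0.212  0.11 ]
 [-0.009  0.189  0.106]
 [-0.001  0.207  0.099]
 [ 0.015  0.206  0.095]
 [ 0.013  0.196  0.094]
 [ 0.004  0.207  0.093]
 [ 0.02   0.199  0.092]
 [ 0.     0.206  0.09 ]
 [-0.021  0.206  0.087]
 [ 0.012  0.214  0.084]
 [ 0.015  0.214  0.081]
 [ 0.012  0.215  0.077]
 [ 0.     0.209  0.071]
 [-0.002  0.214  0.062]
 [-0.009  0.209  0.052]]
```

The paddle hit its stop: the force rose with no more travel, and the tip measures rail (0.018, z 0.092), which is the 0.45 rad back position. The rail is off, so on to the packs.

Request:
apply_moves([
  [[-0.015, 0.0013, 0, 0, 0, 0, 1], [-0.015, 0.0013, 0, 0, 0, 0, 1], [0, 0, 0.0333, 0, 0, 0, -1], [0, 0, 0.0333, 0, 0, 0, -1], [0, 0, 0.0333, 0, 0, 0, -1], [0.0106, -0.0263, 0, 0, 0, 0, -1], [0.0106, -0.0263, 0, 0, 0, 0, -1], [0.0106, -0.0263, 0, 0, 0, 0, -1]],
], grip_force=100)

```text
time_s: 6.35
eef_pos: [0.6531, 0.0832, 0.1797]
eef_rot: [0.003, 0.738, 0.675, 0.002]
force: [0.4, 0.1, -0.8]
gripper_width: 0.847
grip_force: 0.0
```

Request:
apply_moves([
  [[0, 0, 0, 0, 0, 0, -1], [0, 0, 0, 0, 0, 0, -1], [0, 0, 0, 0, 0, 0, -1], [0, 0, 0, 0, 0, 0, -1], [0, 0, 0, 0, 0, 0, -1], [0, 0, 0, 0, 0, 0, -1], [0, 0, 0, 0, 0, 0, -1], [0, 0, 0, 0, 0, 0, -1]],
])

```text
time_s: 7.02
eef_pos: [0.6499, 0.0847, 0.1772]
eef_rot: [-0.0, 0.738, 0.675, -0.0]
force: [0.5, -1.1, -0.7]
gripper_width: 1.001
grip_force: 0.0
```

```bash
cat >> h.py <<'E'
def st():
    s=arm.read_state(); print(round(s['time_s'],2),s['eef_pos'].round(4),s['eef_rot'].round(4),'q',s['q'].round(4),'F',s['force'].round(1),'w',round(s['gripper_width'],3),'gf',round(s['grip_force'],1))
    with open('log.txt','a') as f: f.write(repr([*s['q'],*s['eef_pos'],*s['eef_rot']])+'\n')
    return s
E
python3 - <<'E'
from h import *
st(); c=snap('wrist'); W=pts(c); h=cv2.cvtColor(c['frame'],cv2.COLOR_RGB2HSV)
g=((h[...,0]>40)&(h[...,0]<85)&(h[...,1]>90)&(W[...,2]>.09)).astype(np.uint8)
n,l,stt,ce=cv2.connectedComponentsWithStats(g)
for i in range(1,n):
    if stt[i,4]>300: print(ce[i].round(),stt[i,4],np.nanmean(W[l==i],0).round(4))
t=load('top'); t=snap('top'); Wt=pts(t); z=Wt[...,2]
# tray
m=(abs(Wt[...,0]-.46)<.06)&(abs(Wt[...,1]+.11)<.13)&(z>.015)&(z<.06)
P=Wt[m][:,:2].astype(np.float32)*1000; print(m.sum(),cv2.minAreaRect(P), cv2.minAreaRect(P)[1])
E
```

```text
7.02 [0.6499 0.0847 0.1772] [-0.      0.7379  0.6749 -0.    ] q [0.0242 0.493  1.4521 0.     1.1965 0.1132] F [ 0.5 -1.1 -0.7] w 1.001 gf 0.0
[317. 215.] 1290 [0.6465 0.0842 0.1   ]
[318. 372.] 729 [ 0.6355 -0.037   0.1009]
324 ((457.1612854003906, -109.94815063476562), (91.35545349121094, 227.11656188964844), 1.65421462059021) (91.35545349121094, 227.11656188964844)
```

Request:
apply_moves([
  [[-0.0035, 0, -0.018, 0, 0, 0, -1], [0, 0, -0.018, 0, 0, 0, -1], [0, 0, -0.018, 0, 0, 0, -1], [0, 0, -0.018, 0, 0, 0, -1], [0, 0, -0.018, 0, 0, 0, -1], [0, 0, -0.018, 0, 0, 0, -1], [0, 0, 0, 0, 0, 0, -1], [0, 0, 0, 0, 0, 0, 1]],
], grip_force=100)

```text
time_s: 7.78
eef_pos: [0.6456, 0.0842, 0.0683]
eef_rot: [-0.001, 0.738, 0.675, -0.001]
force: [-0.4, -0.3, -0.5]
gripper_width: 0.883
grip_force: 0.0
```

Request:
apply_moves([
  [[0, 0, 0, 0, 0, 0, 1], [0, 0, 0, 0, 0, 0, 1], [0, 0, 0, 0, 0, 0, 1], [0, 0, 0, 0, 0, 0, 1], [0, 0, 0, 0, 0, 0, 1], [0, 0, 0, 0, 0, 0, 1], [0, 0, 0.002, 0, 0, 0, 1], [0, 0, 0.002, 0, 0, 0, 1]],
])

```text
time_s: 8.45
eef_pos: [0.6475, 0.084, 0.073]
eef_rot: [0.001, 0.738, 0.675, 0.001]
force: [6.0, 0.1, -13.8]
gripper_width: 0.618
grip_force: 107.1
```

```bash
python3 -c "
from h import *
st()"
```

```text
8.45 [0.6475 0.084  0.073 ] [7.000e-04 7.382e-01 6.746e-01 8.000e-04] q [ 2.3400e-02  6.0460e-01  1.5465e+00 -1.0000e-04  9.8840e-01  1.1340e-01] F [  6.    0.1 -13.8] w 0.618 gf 107.1
```

Request:
apply_moves([
  [[0, 0, 0.005, 0, 0, 0, 1], [0, 0, 0.005, 0, 0, 0, 1], [0, 0, 0.008, 0, 0, 0, 1], [0, 0, 0.012, 0, 0, 0, 1], [0, 0, 0.015, 0, 0, 0, 1], [0, 0, 0.015, 0, 0, 0, 1], [0, 0, 0.015, 0, 0, 0, 1], [0, 0, 0.015, 0, 0, 0, 1]],
])

```text
time_s: 9.12
eef_pos: [0.6456, 0.0843, 0.1648]
eef_rot: [-0.0, 0.738, 0.675, -0.0]
force: [0.7, 0.0, -1.2]
gripper_width: 0.617
grip_force: 108.5
```

Request:
apply_moves([
  [[-0.0235, -0.015, 0, 0, 0, 0, 1], [-0.0235, -0.015, 0, 0, 0, 0, 1], [-0.0235, -0.015, 0, 0, 0, 0, 1], [-0.0235, -0.015, 0, 0, 0, 0, 1], [-0.0235, -0.015, 0, 0, 0, 0, 1], [-0.0235, -0.015, 0, 0, 0, 0, 1], [-0.0235, -0.015, 0, 0, 0, 0, 1], [-0.0235, -0.015, 0, 0, 0, 0, 1]],
])

```text
time_s: 9.78
eef_pos: [0.4567, -0.0361, 0.1641]
eef_rot: [-0.0, 0.738, 0.675, -0.0]
force: [-0.2, -0.7, -2.5]
gripper_width: 0.619
grip_force: 108.6
```

```bash
python3 -c "
from h import *
st(); snap('wrist','wr3')"
```

```text
9.78 [ 0.4567 -0.0361  0.1641] [-2.000e-04  7.380e-01  6.748e-01 -1.000e-04] q [-0.2299  0.2485  1.8976  0.      0.9959 -0.1405] F [-0.2 -0.7 -2.5] w 0.619 gf 108.6
```

View pics/wr3.png

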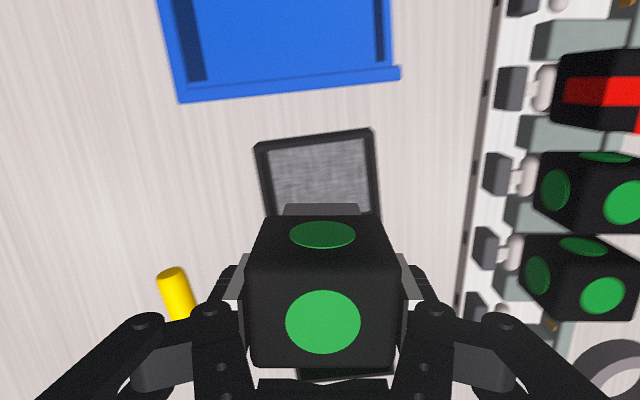

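The pack is held upright over the left pocket, whose opening shows at (320,180). Placing it.

Request:
apply_moves([
  [[0, 0, -0.02, 0, 0, 0, 1], [0, 0, -0.02, 0, 0, 0, 1], [0, 0, -0.02, 0, 0, 0, 1], [0, 0, -0.02, 0, 0, 0, 1], [0, 0, -0.015, 0, 0, 0, 1], [0, 0, -0.01, 0, 0, 0, 1], [0, 0, -0.004, 0, 0, 0, 1], [0, 0, 0, 0, 0, 0, 1]],
])

```text
time_s: 10.5
eef_pos: [0.458, -0.0356, 0.0551]
eef_rot: [-0.001, 0.738, 0.675, -0.0]
force: [-0.8, 0.7, -1.8]
gripper_width: 0.618
grip_force: 108.7
```

Request:
apply_moves([
  [[0, 0, 0, 0, 0, 0, -0.6], [0, 0, 0, 0, 0, 0, -0.6], [0, 0, 0, 0, 0, 0, -0.6], [0, 0, 0, 0, 0, 0, -0.6], [0, 0, 0.03, 0, 0, 0, -0.8], [0, 0, 0.04, 0, 0, 0, -1], [0, 0, 0.04, 0, 0, 0, -1], [0, 0, 0, 0, 0, 0, -1]],
])

```text
time_s: 11.17
eef_pos: [0.463, -0.0368, 0.1707]
eef_rot: [0.005, 0.738, 0.675, 0.003]
force: [1.5, -0.1, -0.0]
gripper_width: 1.0
grip_force: 0.0
```

Request:
apply_moves([
  [[0.026, 0.0083, 0, 0, 0, 0, -1], [0.026, 0.0083, 0, 0, 0, 0, -1], [0.026, 0.0083, 0, 0, 0, 0, -1], [0.026, 0.0083, 0, 0, 0, 0, -1], [0.026, 0.0083, 0, 0, 0, 0, -1], [0.026, 0.0083, 0, 0, 0, 0, -1], [0.026, 0.0083, 0, 0, 0, 0, -1], [0, 0, 0, 0, 0, 0, -1]],
])

```text
time_s: 11.83
eef_pos: [0.6459, 0.0235, 0.1645]
eef_rot: [0.002, 0.738, 0.675, 0.002]
force: [0.9, -0.5, 1.3]
gripper_width: 1.001
grip_force: 0.0
```

```bash
python3 -c "
from h import *
st(); c=snap('wrist'); W=pts(c); h=cv2.cvtColor(c['frame'],cv2.COLOR_RGB2HSV)
m=((h[...,0]<8)|(h[...,0]>172))&(h[...,1]>120)&(abs(W[...,2]-.1)<.006)
P=W[m]; print(m.sum(), (P.max(0)+P.min(0))/2, P.max(0)-P.min(0))
"
```

```text
11.83 [0.6459 0.0235 0.1645] [0.0017 0.7378 0.675  0.0022] q [-7.0900e-02  4.9090e-01  1.4914e+00  1.0000e-03  1.1539e+00  1.7600e-02] F [ 0.9 -0.5  1.3] w 1.001 gf 0.0
3378 [0.64064273 0.02245631 0.09822084] [0.05564608 0.04664811 0.00833898]
```

Request:
apply_moves([
  [[0, 0, -0.016, 0, 0, 0, -1], [0, 0, -0.016, 0, 0, 0, -1], [0, 0, -0.016, 0, 0, 0, -1], [0, 0, -0.016, 0, 0, 0, -1], [0, 0, -0.016, 0, 0, 0, -1], [0, 0, -0.015, 0, 0, 0, -1], [0, 0, 0, 0, 0, 0, -1], [0, 0, 0, 0, 0, 0, -1]],
])

```text
time_s: 12.55
eef_pos: [0.6387, 0.0221, 0.0686]
eef_rot: [-0.001, 0.738, 0.675, -0.001]
force: [0.6, 0.3, 0.2]
gripper_width: 1.0
grip_force: 0.0
```

Request:
apply_moves([
  [[0, 0, 0, 0, 0, 0, 1], [0, 0, 0, 0, 0, 0, 1], [0, 0, 0, 0, 0, 0, 1], [0, 0, 0, 0, 0, 0, 1], [0, 0, 0, 0, 0, 0, 1], [0, 0, 0, 0, 0, 0, 1], [0, 0, 0, 0, 0, 0, 1], [0, 0, 0.003, 0, 0, 0, 1]],
])

```text
time_s: 13.22
eef_pos: [0.6415, 0.0222, 0.0727]
eef_rot: [0.001, 0.738, 0.675, 0.001]
force: [6.6, -0.4, -9.8]
gripper_width: 0.617
grip_force: 106.3
```

Request:
apply_moves([
  [[0, 0, 0.005, 0, 0, 0, 1], [0, 0, 0.005, 0, 0, 0, 1], [0, 0, 0.008, 0, 0, 0, 1], [0, 0, 0.012, 0, 0, 0, 1], [0, 0, 0.015, 0, 0, 0, 1], [0, 0, 0.015, 0, 0, 0, 1], [0, 0, 0.015, 0, 0, 0, 1], [0, 0, 0.015, 0, 0, 0, 1]],
])

```text
time_s: 13.88
eef_pos: [0.6396, 0.0224, 0.1638]
eef_rot: [-0.0, 0.738, 0.675, -0.0]
force: [-0.7, 0.3, -1.9]
gripper_width: 0.62
grip_force: 109.1
```

Request:
apply_moves([
  [[-0.0252, 0.015, 0, 0, 0, 0, 1], [-0.0252, 0.015, 0, 0, 0, 0, 1], [-0.0252, 0.015, 0, 0, 0, 0, 1], [-0.0252, 0.015, 0, 0, 0, 0, 1], [-0.0252, 0.015, 0, 0, 0, 0, 1], [-0.0252, 0.015, 0, 0, 0, 0, 1], [-0.0252, 0.015, 0, 0, 0, 0, 1], [-0.0252, 0.015, 0, 0, 0, 0, 1]],
])

```text
time_s: 14.55
eef_pos: [0.4369, 0.1427, 0.163]
eef_rot: [-0.0, 0.738, 0.675, -0.0]
force: [1.1, -0.1, -3.0]
gripper_width: 0.622
grip_force: 109.3
```

Request:
apply_moves([
  [[0, 0, -0.02, 0, 0, 0, 1], [0, 0, -0.02, 0, 0, 0, 1], [0, 0, -0.02, 0, 0, 0, 1], [0, 0, -0.02, 0, 0, 0, 1], [0, 0, -0.015, 0, 0, 0, 1], [0, 0, -0.009, 0, 0, 0, 1], [0, 0, 0, 0, 0, 0, 1], [0, 0, 0, 0, 0, 0, 1]],
])

```text
time_s: 15.22
eef_pos: [0.4387, 0.1422, 0.0586]
eef_rot: [-0.0, 0.738, 0.675, -0.0]
force: [1.1, -0.6, -1.6]
gripper_width: 0.62
grip_force: 109.1
```

```bash
python3 -c "
from h import *
st()"
```

```text
15.22 [0.4387 0.1422 0.0586] [-2.000e-04  7.381e-01  6.747e-01 -3.000e-04] q [1.6350e-01 4.2770e-01 1.9906e+00 1.0000e-04 7.2410e-01 2.5320e-01] F [ 1.1 -0.6 -1.6] w 0.62 gf 109.1
```

Request:
apply_moves([
  [[0, 0, 0, 0, 0, 0, -0.6], [0, 0, 0, 0, 0, 0, -0.6], [0, 0, 0, 0, 0, 0, -0.6], [0, 0, 0, 0, 0, 0, -0.6], [0, 0, 0.025, 0, 0, 0, -0.6], [0, 0, 0.04, 0, 0, 0, -0.8], [0, 0, 0.04, 0, 0, 0, -1], [0, 0, 0, 0, 0, 0, -1]],
])

```text
time_s: 15.88
eef_pos: [0.4435, 0.1431, 0.1699]
eef_rot: [0.003, 0.738, 0.675, 0.005]
force: [1.8, 0.5, 0.5]
gripper_width: 1.0
grip_force: 0.0
```

Request:
apply_moves([
  [[0.0246, -0.0227, 0, 0, 0, 0, -1], [0.0246, -0.0227, 0, 0, 0, 0, -1], [0.0246, -0.0227, 0, 0, 0, 0, -1], [0.0246, -0.0227, 0, 0, 0, 0, -1], [0.0246, -0.0227, 0, 0, 0, 0, -1], [0.0246, -0.0227, 0, 0, 0, 0, -1], [0.0246, -0.0227, 0, 0, 0, 0, -1], [0.0246, -0.0227, 0, 0, 0, 0, -1]],
])

```text
time_s: 16.55
eef_pos: [0.6367, -0.0407, 0.1634]
eef_rot: [0.0, 0.738, 0.675, 0.0]
force: [0.6, 0.0, -0.2]
gripper_width: 1.001
grip_force: 0.0
```

Request:
apply_moves([
  [[0, 0, -0.01, 0, 0, 0, -1], [0, 0, -0.01, 0, 0, 0, -1], [0, 0, -0.01, 0, 0, 0, -1], [0, 0, -0.01, 0, 0, 0, -1], [0, 0, 0, 0, 0, 0, -1], [0, 0, 0, 0, 0, 0, -1], [0, 0, 0, 0, 0, 0, -1], [0, 0, 0, 0, 0, 0, -1]],
])

```text
time_s: 17.22
eef_pos: [0.636, -0.0389, 0.1238]
eef_rot: [0.0, 0.738, 0.675, 0.0]
force: [0.9, -0.6, 0.3]
gripper_width: 1.003
grip_force: 0.0
```

```bash
python3 -c "
from h import *
st(); c=snap('wrist'); W=pts(c); h=cv2.cvtColor(c['frame'],cv2.COLOR_RGB2HSV)
m=((h[...,0]>40)&(h[...,0]<85)&(h[...,1]>90)&(abs(W[...,2]-.1)<.006)).astype(np.uint8)
n,l,s,ce=cv2.connectedComponentsWithStats(m)
for i in range(1,n):
    if s[i,4]>300: print(ce[i].round(),s[i,4],np.nanmean(W[l==i],0).round(4))
"
```

```text
17.22 [ 0.636  -0.0389  0.1238] [4.000e-04 7.379e-01 6.749e-01 3.000e-04] q [-0.1695  0.5255  1.5461  0.      1.0691 -0.0804] F [ 0.9 -0.6  0.3] w 1.003 gf 0.0
[321. 253.] 2082 [ 0.6349 -0.0392  0.0999]
[321. 357.] 1540 [ 0.6292 -0.1009  0.0999]
```

Request:
apply_moves([
  [[-0.001, 0, -0.015, 0, 0, 0, -1], [0, 0, -0.015, 0, 0, 0, -1], [0, 0, -0.015, 0, 0, 0, -1], [0, 0, -0.01, 0, 0, 0, -1], [0, 0, 0, 0, 0, 0, -1], [0, 0, 0, 0, 0, 0, 1], [0, 0, 0, 0, 0, 0, 1], [0, 0, 0, 0, 0, 0, 1]],
])

```text
time_s: 17.93
eef_pos: [0.6356, -0.0395, 0.0696]
eef_rot: [0.001, 0.738, 0.675, 0.001]
force: [-2.6, 0.2, 2.9]
gripper_width: 0.619
grip_force: 105.6
```

Request:
apply_moves([
  [[0, 0, 0, 0, 0, 0, 1], [0, 0, 0, 0, 0, 0, 1], [0, 0, 0, 0, 0, 0, 1], [0, 0, 0, 0, 0, 0, 1], [0, 0, 0.003, 0, 0, 0, 1], [0, 0, 0.005, 0, 0, 0, 1], [0, 0, 0.005, 0, 0, 0, 1], [0, 0, 0.008, 0, 0, 0, 1]],
])

```text
time_s: 18.6
eef_pos: [0.635, -0.0394, 0.0887]
eef_rot: [-0.0, 0.738, 0.675, 0.0]
force: [0.1, 0.4, -1.0]
gripper_width: 0.619
grip_force: 109.3
```

Request:
apply_moves([
  [[0, 0, 0.012, 0, 0, 0, 1], [0, 0, 0.015, 0, 0, 0, 1], [0, 0, 0.015, 0, 0, 0, 1], [0, 0, 0.015, 0, 0, 0, 1], [0, 0, 0.015, 0, 0, 0, 1], [-0.01, -0.004, 0, 0, 0, 0, 1], [-0.02, -0.008, 0, 0, 0, 0, 1], [-0.027, -0.0108, 0, 0, 0, 0, 1]],
])

```text
time_s: 19.27
eef_pos: [0.5774, -0.0621, 0.1613]
eef_rot: [0.0, 0.738, 0.675, 0.0]
force: [-0.0, -0.7, -2.3]
gripper_width: 0.623
grip_force: 109.3
```

Request:
apply_moves([
  [[-0.03, -0.012, 0, 0, 0, 0, 1], [-0.03, -0.012, 0, 0, 0, 0, 1], [-0.03, -0.012, 0, 0, 0, 0, 1], [-0.03, -0.012, 0, 0, 0, 0, 1], [0, 0, 0, 0, 0, 0, 1], [0, 0, 0, 0, 0, 0, 1], [0, 0, 0, 0, 0, 0, 1], [0, 0, 0, 0, 0, 0, 1]],
])

```text
time_s: 19.93
eef_pos: [0.4584, -0.1102, 0.1613]
eef_rot: [0.0, 0.738, 0.675, 0.0]
force: [-0.2, -0.5, -3.5]
gripper_width: 0.621
grip_force: 109.3
```

Request:
apply_moves([
  [[0, 0, -0.02, 0, 0, 0, 1], [0, 0, -0.02, 0, 0, 0, 1], [0, 0, -0.02, 0, 0, 0, 1], [0, 0, -0.02, 0, 0, 0, 1], [0, 0, -0.015, 0, 0, 0, 1], [0, 0, -0.008, 0, 0, 0, 1], [0, 0, -0.003, 0, 0, 0, 1], [0, 0, 0, 0, 0, 0, 1]],
])

```text
time_s: 20.6
eef_pos: [0.458, -0.1099, 0.0547]
eef_rot: [-0.0, 0.738, 0.675, -0.0]
force: [-0.4, 0.5, -1.7]
gripper_width: 0.62
grip_force: 109.3
```

Request:
apply_moves([
  [[0, 0, 0, 0, 0, 0, -0.6], [0, 0, 0, 0, 0, 0, -0.6], [0, 0, 0, 0, 0, 0, -0.6], [0, 0, 0, 0, 0, 0, -0.6], [0, 0, 0.025, 0, 0, 0, -0.8], [0, 0, 0.04, 0, 0, 0, -1], [0, 0, 0.04, 0, 0, 0, -1], [0, 0, 0, 0, 0, 0, -1]],
])

```text
time_s: 21.27
eef_pos: [0.4621, -0.1119, 0.1671]
eef_rot: [0.006, 0.738, 0.675, 0.003]
force: [1.1, 0.3, 0.5]
gripper_width: 1.005
grip_force: 0.0
```

Request:
apply_moves([
  [[0.025, 0.0013, 0, 0, 0, 0, -1], [0.03, 0.0016, 0, 0, 0, 0, -1], [0.03, 0.0016, 0, 0, 0, 0, -1], [0.03, 0.0016, 0, 0, 0, 0, -1], [0.03, 0.0016, 0, 0, 0, 0, -1], [0.026, 0.0016, 0, 0, 0, 0, -1], [0, 0, -0.015, 0, 0, 0, -1], [0, 0, -0.015, 0, 0, 0, -1]],
])

```text
time_s: 21.93
eef_pos: [0.6318, -0.1012, 0.1312]
eef_rot: [0.002, 0.738, 0.675, 0.001]
force: [-0.2, 0.1, -0.5]
gripper_width: 1.0
grip_force: 0.0
```

Request:
apply_moves([
  [[0, 0, 0, 0, 0, 0, -1], [0, 0, 0, 0, 0, 0, -1], [0, 0, 0, 0, 0, 0, -1], [0, 0, 0, 0, 0, 0, -1], [0, 0, 0, 0, 0, 0, -1], [0, 0, 0, 0, 0, 0, -1], [0, 0, 0, 0, 0, 0, -1], [0, 0, 0, 0, 0, 0, -1]],
])

```text
time_s: 22.6
eef_pos: [0.6288, -0.1009, 0.1305]
eef_rot: [0.0, 0.738, 0.675, 0.0]
force: [0.0, 0.6, 0.4]
gripper_width: 0.998
grip_force: 0.0
```

```bash
python3 -c "
from h import *
st()"
```

```text
22.6 [ 0.6288 -0.1009  0.1305] [2.000e-04 7.381e-01 6.747e-01 1.000e-04] q [-0.2675  0.5177  1.5407 -0.      1.0828 -0.1777] F [0.  0.6 0.4] w 0.998 gf 0.0
```

Aligned with the last pack, whose dot I measured at (0.629, -0.101). Descend, grip, lift, and carry to the third pocket at (0.460, -0.184).

Request:
apply_moves([
  [[0.0005, 0, -0.015, 0, 0, 0, -1], [0, 0, -0.015, 0, 0, 0, -1], [0, 0, -0.015, 0, 0, 0, -1], [0, 0, -0.0165, 0, 0, 0, -1], [0, 0, 0, 0, 0, 0, -1], [0, 0, 0, 0, 0, 0, 1], [0, 0, 0, 0, 0, 0, 1], [0, 0, 0, 0, 0, 0, 1]],
])

```text
time_s: 23.27
eef_pos: [0.6301, -0.1011, 0.0702]
eef_rot: [0.001, 0.738, 0.675, 0.0]
force: [-0.8, 0.8, 1.9]
gripper_width: 0.622
grip_force: 105.3
```

Request:
apply_moves([
  [[0, 0, 0, 0, 0, 0, 1], [0, 0, 0, 0, 0, 0, 1], [0, 0, 0, 0, 0, 0, 1], [0, 0, 0, 0, 0, 0, 1], [0, 0, 0.003, 0, 0, 0, 1], [0, 0, 0.005, 0, 0, 0, 1], [0, 0, 0.005, 0, 0, 0, 1], [0, 0, 0.008, 0, 0, 0, 1]],
])

```text
time_s: 23.93
eef_pos: [0.6294, -0.1009, 0.0894]
eef_rot: [-0.0, 0.738, 0.675, -0.0]
force: [-0.4, -0.7, -2.3]
gripper_width: 0.621
grip_force: 109.1
```

Request:
apply_moves([
  [[0, 0, 0.012, 0, 0, 0, 1], [0, 0, 0.015, 0, 0, 0, 1], [0, 0, 0.015, 0, 0, 0, 1], [0, 0, 0.015, 0, 0, 0, 1], [0, 0, 0.015, 0, 0, 0, 1], [-0.01, -0.005, 0, 0, 0, 0, 1], [-0.02, -0.01, 0, 0, 0, 0, 1], [-0.02, -0.01, 0, 0, 0, 0, 1]],
])

```text
time_s: 24.6
eef_pos: [0.5777, -0.1259, 0.1618]
eef_rot: [-0.0, 0.738, 0.675, -0.0]
force: [-0.1, 0.1, -2.2]
gripper_width: 0.617
grip_force: 109.2
```

Request:
apply_moves([
  [[-0.03, -0.0145, 0, 0, 0, 0, 1], [-0.03, -0.0145, 0, 0, 0, 0, 1], [-0.03, -0.0145, 0, 0, 0, 0, 1], [-0.03, -0.0145, 0, 0, 0, 0, 1], [0, 0, 0, 0, 0, 0, 1], [0, 0, 0, 0, 0, 0, 1], [0, 0, 0, 0, 0, 0, 1], [0, 0, 0, 0, 0, 0, 1]],
])

```text
time_s: 25.27
eef_pos: [0.4597, -0.1838, 0.1618]
eef_rot: [0.0, 0.738, 0.675, 0.0]
force: [0.3, 0.1, -2.7]
gripper_width: 0.618
grip_force: 109.1
```

Request:
apply_moves([
  [[0, 0, -0.02, 0, 0, 0, 1], [0, 0, -0.02, 0, 0, 0, 1], [0, 0, -0.02, 0, 0, 0, 1], [0, 0, -0.02, 0, 0, 0, 1], [0, 0, -0.015, 0, 0, 0, 1], [0, 0, -0.008, 0, 0, 0, 1], [0, 0, -0.003, 0, 0, 0, 1], [0, 0, 0, 0, 0, 0, 1]],
])

```text
time_s: 25.93
eef_pos: [0.4595, -0.1835, 0.0552]
eef_rot: [-0.0, 0.738, 0.675, -0.0]
force: [-0.2, 0.4, -1.5]
gripper_width: 0.619
grip_force: 109.5
```

Request:
apply_moves([
  [[0, 0, 0, 0, 0, 0, -0.6], [0, 0, 0, 0, 0, 0, -0.6], [0, 0, 0, 0, 0, 0, -0.6], [0, 0, 0, 0, 0, 0, -0.6], [0, 0, 0.025, 0, 0, 0, -0.8], [0, 0, 0.04, 0, 0, 0, -1], [0, 0, 0.04, 0, 0, 0, -1], [0, 0, 0, 0, 0, 0, -1]],
])

```text
time_s: 26.6
eef_pos: [0.4635, -0.1862, 0.1678]
eef_rot: [0.006, 0.738, 0.675, 0.002]
force: [1.3, -1.1, 0.1]
gripper_width: 0.995
grip_force: 0.0
```

Run:
```python
from h import *
st()
c=snap('top'); f=c['frame']
cv2.imwrite('pics/top2.png',cv2.cvtColor(cv2.resize(f[140:260,190:460],None,fx=2.9,fy=2.9,interpolation=cv2.INTER_CUBIC),cv2.COLOR_RGB2BGR))
# kinematic fit: planar r,z of TCP with q4~0 (tool direction sum)
from scipy.optimize import least_squares
L=np.array([eval(x.replace('np.float64','')) for x in open('log.txt')])
r=np.hypot(L[:,6],L[:,7]); z=L[:,8]; q=L[:,:6]
def fk(p,q):
    a,z0,L1,L2,Lt,e=p; s2=q[:,1]; s3=s2+q[:,2]; s5=s3+q[:,4]
    return np.c_[a+L1*np.sin(s2)+L2*np.sin(s3)+e*np.cos(s3)+Lt*np.sin(s5), z0+L1*np.cos(s2)+L2*np.cos(s3)-e*np.sin(s3)+Lt*np.cos(s5)]
res=lambda p:(fk(p,q)-np.c_[r,z]).ravel()
# Lt unobservable (tool always down): combos z0-Lt
s=least_squares(lambda p:res(np.r_[p[:4],0,p[4]]),[0,.2,.4,.4,0]); print('a,z0-Lt,L1,L2,e',s.x.round(4),'rms',np.sqrt(np.mean(s.fun**2)),np.linalg.svd(s.jac)[1])
print('sums',(q[:,1]+q[:,2]+q[:,4]).round(3),'yaw-q1',(np.arctan2(L[:,7],L[:,6])-q[:,0]).round(4))
```

```text
26.6 [ 0.4635 -0.1862  0.1678] [0.006  0.7381 0.6747 0.0019] q [-0.5205  0.2921  1.8189  0.      1.0181 -0.4308] F [ 1.3 -1.1  0.1] w 0.995 gf 0.0
a,z0-Lt,L1,L2,e [ 0.0093 -0.0903  0.6025  0.4333  0.1126] rms 0.0010032297321377974 [4.8802565  3.99093667 0.38958969 0.26911806 0.17696432]
sums [3.142 3.139 3.142 3.136 3.142 3.141 3.141 3.129] yaw-q1 [0.1053 0.1057 0.151  0.1073 0.15   0.1084 0.1084 0.1384]
```

View pics/top2.png

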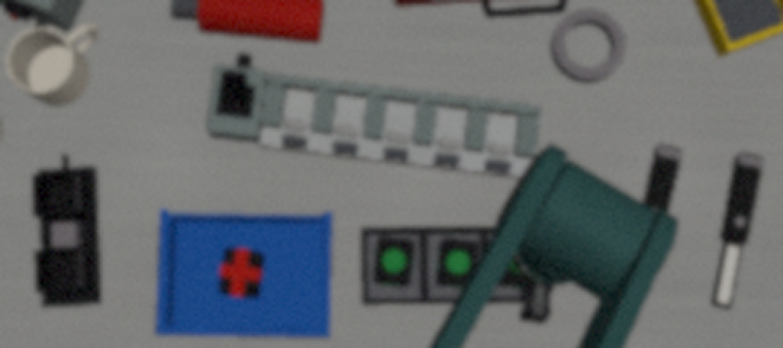

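The packs check out: the red-taped one is in the bin at (242,272), and two greens show in the pockets at (393,262) and (457,262). The third is under the arm. Next the lamps: I'll go above lamp 1 with the fingers closing across it.

Request:
apply_moves([
  [[0.0007, -0.0098, 0.0085, 0, 0, 5.125, -1], [0.0007, -0.0098, 0.0085, 0, 0, 5.125, -1], [0.0007, -0.0098, 0.0085, 0, 0, 5.125, -1], [0.0007, -0.0098, 0.0085, 0, 0, 5.125, -1], [0.0007, -0.0098, 0.0085, 0, 0, 5.125, -1], [0.0007, -0.0098, 0.0085, 0, 0, 5.125, -1], [0.0007, -0.0098, 0.0085, 0, 0, 5.125, -1], [0.0007, -0.0098, 0.0085, 0, 0, 5.125, -1]],
])

```text
time_s: 27.32
eef_pos: [0.4642, -0.2623, 0.2282]
eef_rot: [-0.001, 0.453, 0.891, 0.0]
force: [-0.1, -0.4, -1.1]
gripper_width: 1.0
grip_force: 0.0
```

Request:
apply_moves([
  [[0.0007, -0.0098, 0.0085, 0, 0, 5.125, -1], [0.0007, -0.0098, 0.0085, 0, 0, 5.125, -1], [0.0007, -0.0098, 0.0085, 0, 0, 5.125, -1], [0.0007, -0.0098, 0.0085, 0, 0, 5.125, -1], [0.0007, -0.0098, 0.0085, 0, 0, 5.125, -1], [0.0007, -0.0098, 0.0085, 0, 0, 5.125, -1], [0.0007, -0.0098, 0.0085, 0, 0, 5.125, -1], [0.0007, -0.0098, 0.0085, 0, 0, 5.125, -1]],
])

```text
time_s: 27.98
eef_pos: [0.4699, -0.3407, 0.2961]
eef_rot: [-0.001, 0.112, 0.994, 0.0]
force: [0.6, 0.5, -0.3]
gripper_width: 1.0
grip_force: 0.0
```

```bash
cat > lamp.py <<'E'
from h import *
def lamps(n):
    c=snap(n); W=pts(c); h=cv2.cvtColor(c['frame'],cv2.COLOR_RGB2HSV)
    z=W[...,2]
    m=((z>.011)&(z<.034)&(W[...,1]<-.25)&(W[...,1]>-.56)&(W[...,0]>.38)&(W[...,0]<.64)&(h[...,1]<90)).astype(np.uint8)
    k,l,s,ce=cv2.connectedComponentsWithStats(m)
    for i in range(1,k):
        if s[i,4]<60: continue
        P=W[l==i]; v=h[...,2][l==i]
        dark=P[(v<75)&(P[:,2]>.02)]; lite=P[(v>120)]
        r=cv2.minAreaRect(P[:,:2].astype(np.float32)*1000)
        print(n,'px',ce[i].round(),s[i,4],'rect',np.round(r[0],1),np.round(r[1],1),round(r[2],1),'z95',np.percentile(P[:,2],95).round(4))
        if len(dark)>5 and len(lite)>5:
            rd=cv2.minAreaRect(dark[:,:2].astype(np.float32)*1000); rl=cv2.minAreaRect(lite[:,:2].astype(np.float32)*1000)
            print('  handle',np.round(rd[0],1),np.round(rd[1],1),round(rd[2],1),' blade',np.round(rl[0],1),np.round(rl[1],1),round(rl[2],1))
if __name__=='__main__':
    st(); lamps('wrist'); lamps('scene'); lamps('top')
    c=load('wrist'); cv2.imwrite('pics/wr4.png',cv2.cvtColor(c['frame'],cv2.COLOR_RGB2BGR))
E
python3 lamp.py
```

```text
27.98 [ 0.4699 -0.3407  0.2961] [-7.000e-04  1.123e-01  9.937e-01  4.000e-04] q [-7.4640e-01  2.8580e-01  1.4749e+00 -1.0000e-04  1.3825e+00 -2.0920e+00] F [ 0.6  0.5 -0.3] w 1.0 gf 0.0
wrist px [324. 194.] 3418 rect [ 517.5 -349.7] [ 30.2 188.8] 77.4 z95 0.0266
  handle [ 517.9 -348.8] [ 29.9 188.1] 76.7  blade [ 516.6 -349.6] [ 30.2 186.8] 77.5
wrist px [242. 206.] 3532 rect [ 509.6 -450.3] [ 31.5 188.6] 78.8 z95 0.0266
  handle [ 507.1 -449.8] [ 30.8 179.1] 79.0  blade [ 508.5 -452.3] [ 30.5 186.7] 80.1
wrist px [161. 180.] 310 rect [ 459.  -531.6] [12.4 32. ] 51.8 z95 0.0272
  handle [ 447.6 -521.8] [9.4 0.8] 48.7  blade [ 460.  -532.5] [11.9 29.4] 53.1
scene px [241. 264.] 491 rect [ 518.8 -350.5] [ 32.  196.4] 78.0 z95 0.0282
  handle [ 560.7 -360.5] [ 27.9 108. ] 77.0  blade [ 513.6 -345.1] [ 19.3 184.1] 78.9
scene px [212. 283.] 534 rect [ 512.8 -450.5] [ 31.4 192.3] 78.4 z95 0.0281
  handle [ 552.5 -459.7] [ 28.3 110.9] 77.9  blade [ 510.  -447.2] [ 18.9 181.9] 80.6
top px [415. 211.] 320 rect [ 518.  -349.9] [ 35.  188.1] 76.5 z95 0.0298
  handle [ 548.  -352.5] [28.9 97. ] 73.5  blade [ 519.3 -353.4] [ 18.3 177.4] 73.4
top px [439. 239.] 82 rect [ 437.9 -435.2] [22.7 43.2] 76.8 z95 0.0246
```

View pics/wr4.png

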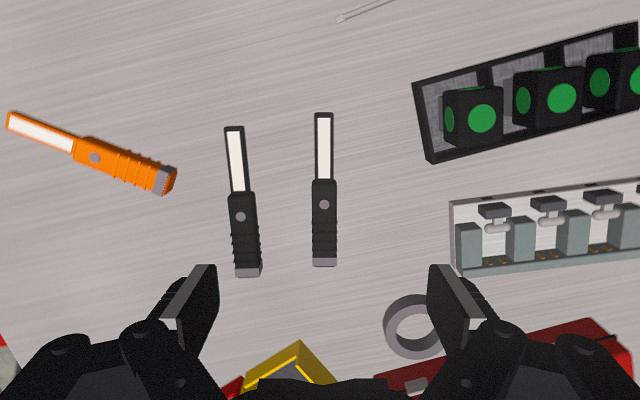

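All three green packs stand in the tray at (470,115), (545,95) and (610,80). Lamp 1 at (324,190) is centred at (0.5176, -0.3498) with its foot towards -13°. I'll grip its blade 58 mm from the centre, at (0.461, -0.337).

Request:
apply_moves([
  [[-0.0022, 0.001, -0.03, 0, 0, 0, -1], [-0.0022, 0.001, -0.03, 0, 0, 0, -1], [-0.0022, 0.001, -0.03, 0, 0, 0, -1], [-0.0022, 0.001, -0.03, 0, 0, 0, -1], [0, 0, -0.03, 0, 0, 0, -0.5], [0, 0, -0.03, 0, 0, 0, -0.5], [0, 0, -0.03, 0, 0, 0, -0.5], [0, 0, -0.03, 0, 0, 0, -0.5]],
], grip_force=70)

```text
time_s: 28.8
eef_pos: [0.4607, -0.335, 0.0546]
eef_rot: [-0.001, 0.116, 0.993, 0.001]
force: [0.1, 0.3, 0.5]
gripper_width: 0.751
grip_force: 0.0
```

Request:
apply_moves([
  [[0, 0, 0, 0, 0, 0, -0.5], [0, 0, 0, 0, 0, 0, -0.5], [0, 0, 0, 0, 0, 0, -0.5], [0, 0, 0, 0, 0, 0, -0.5], [0, 0, 0, 0, 0, 0, -0.5], [0, 0, 0, 0, 0, 0, -0.5], [0, 0, 0, 0, 0, 0, -0.5], [0, 0, 0, 0, 0, 0, -0.5]],
])

```text
time_s: 29.47
eef_pos: [0.4619, -0.3369, 0.0574]
eef_rot: [0.0, 0.115, 0.993, -0.0]
force: [-0.4, 0.1, -0.3]
gripper_width: 0.75
grip_force: 0.0
```

```bash
python3 -c "
from h import *
st()"
```

```text
29.47 [ 0.4619 -0.3369  0.0574] [ 5.000e-04  1.145e-01  9.934e-01 -4.000e-04] q [-7.5100e-01  5.3830e-01  1.7477e+00 -1.0000e-04  8.5430e-01 -2.0922e+00] F [-0.4  0.1 -0.3] w 0.75 gf 0.0
```

Request:
apply_moves([
  [[0, 0, -0.015, 0, 0, 0, -0.5], [0, 0, -0.015, 0, 0, 0, -0.5], [0, 0, -0.01, 0, 0, 0, -0.5], [0, 0, -0.0055, 0, 0, 0, -0.5], [0, 0, 0, 0, 0, 0, -0.5], [0, 0, 0, 0, 0, 0, 1], [0, 0, 0, 0, 0, 0, 1], [0, 0, 0, 0, 0, 0, 1]],
])

```text
time_s: 30.13
eef_pos: [0.462, -0.337, 0.0118]
eef_rot: [0.0, 0.114, 0.993, -0.0]
force: [0.3, -0.4, -0.7]
gripper_width: 0.326
grip_force: 0.0
```

Request:
apply_moves([
  [[0, 0, 0, 0, 0, 0, 1], [0, 0, 0, 0, 0, 0, 1], [0, 0, 0, 0, 0, 0, 1], [0, 0, 0.01, 0, 0, 0, 1], [0, 0, 0.02, 0, 0, 0, 1], [0, 0, 0.02, 0, 0, 0, 1], [0, 0, 0.02, 0, 0, 0, 1], [0, 0, 0.02, 0, 0, 0, 1]],
])

```text
time_s: 30.8
eef_pos: [0.461, -0.3362, 0.1022]
eef_rot: [-0.001, 0.114, 0.993, 0.0]
force: [0.1, 0.1, -1.9]
gripper_width: 0.231
grip_force: 69.1
```

```bash
python3 -c "
from h import *
st(); snap('wrist','wr5')
c=load('wrist'); W=pts(c); f=c['frame'].max(-1); z=W[...,2]
m=(z>.05)&(z<.14)&(W[...,0]<.47)&(W[...,1]>-.42)&(W[...,1]<-.25)
P=W[m&(f>140)]; print(len(P),P.min(0),P.max(0))
"
```

```text
30.8 [ 0.461  -0.3362  0.1022] [-6.000e-04  1.144e-01  9.934e-01  3.000e-04] q [-7.5100e-01  4.7430e-01  1.7164e+00 -3.0000e-04  9.5210e-01 -2.0922e+00] F [ 0.1  0.1 -1.9] w 0.231 gf 69.1
3518 [ 0.42777835 -0.35010125  0.10209241] [ 0.46999531 -0.31733857  0.13246243]
```

View pics/wr5.png

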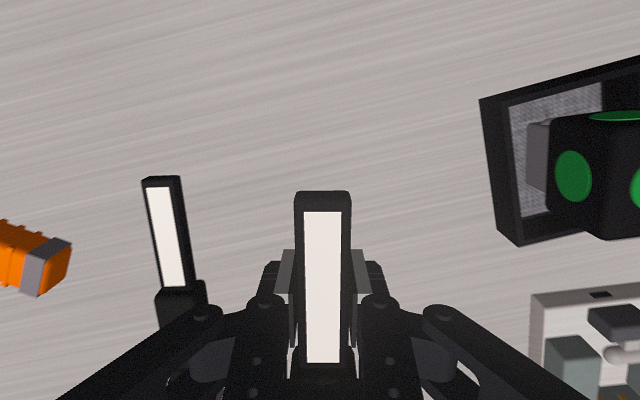

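Lamp 1 is held firmly, with its blade at (322,280). Now I'll carry it over near the dock, turning its foot to -y.

Request:
apply_moves([
  [[0.0016, 0.0245, 0.02, 0, 0, -3.21, 1], [0.0016, 0.0245, 0.02, 0, 0, -3.21, 1], [0.0016, 0.0245, 0.02, 0, 0, -3.21, 1], [0.0016, 0.0245, 0.02, 0, 0, -3.21, 1], [0.0016, 0.0245, 0.02, 0, 0, -3.21, 1], [0.0016, 0.0245, 0.02, 0, 0, -3.21, 1], [0.0016, 0.0245, 0.02, 0, 0, -3.21, 1], [0.0016, 0.0245, 0.02, 0, 0, -3.21, 1]],
], grip_force=90)

```text
time_s: 31.52
eef_pos: [0.4735, -0.1391, 0.2619]
eef_rot: [-0.001, 0.334, 0.943, 0.0]
force: [0.1, -0.6, -1.7]
gripper_width: 0.229
grip_force: 93.0
```

Request:
apply_moves([
  [[0.0016, 0.0245, 0.0085, 0, 0, -3.21, 1], [0.0016, 0.0245, 0.0085, 0, 0, -3.21, 1], [0.0016, 0.0245, 0.0085, 0, 0, -3.21, 1], [0.0016, 0.0245, 0.0085, 0, 0, -3.21, 1], [0.0016, 0.0245, 0.0085, 0, 0, -3.21, 1], [0.0016, 0.0245, 0.0085, 0, 0, -3.21, 1], [0.0016, 0.0245, 0.0085, 0, 0, -3.21, 1], [0.0016, 0.0245, 0.0085, 0, 0, -3.21, 1]],
])

```text
time_s: 32.18
eef_pos: [0.4864, 0.0566, 0.3293]
eef_rot: [-0.001, 0.535, 0.845, -0.0]
force: [0.4, 0.3, -2.2]
gripper_width: 0.232
grip_force: 93.0
```

Request:
apply_moves([
  [[0.0016, 0.0245, 0, 0, 0, -3.21, 1], [0.0016, 0.0245, 0, 0, 0, -3.21, 1], [0.0016, 0.0245, 0, 0, 0, -3.21, 1], [0.0016, 0.0245, 0, 0, 0, -3.21, 1], [0.0016, 0.0245, 0, 0, 0, -3.21, 1], [0.0016, 0.0245, 0, 0, 0, -3.21, 1], [0.0016, 0.0245, 0, 0, 0, -3.21, 1], [0.0016, 0.0245, 0, 0, 0, -3.21, 1]],
])

```text
time_s: 32.85
eef_pos: [0.4993, 0.2525, 0.3288]
eef_rot: [-0.0, 0.709, 0.705, -0.0]
force: [0.5, -0.3, -1.3]
gripper_width: 0.233
grip_force: 93.0
```

Run:
```python
from h import *
st(); 
for n in ('wrist','scene','top'):
    c=snap(n,'wr6' if n=='wrist' else None); W=pts(c); z=W[...,2]; f=c['frame'].max(-1)
    m=((z>.068)&(z<.084)&(abs(W[...,0]-.48)<.12)&(abs(W[...,1]-.362)<.075)&(f<110)).astype(np.uint8)
    k,l,s,ce=cv2.connectedComponentsWithStats(m)
    for i in range(1,k):
        if s[i,4]>25:
            P=W[l==i]; r=cv2.minAreaRect(P[:,:2].astype(np.float32)*1000)
            print(n,ce[i].round(),s[i,4],np.round(r[0],1),np.round(r[1],1),round(r[2],1),P[:,2].mean().round(4), ((P.max(0)+P.min(0))/2).round(4))
```

```text
32.85 [0.4993 0.2525 0.3288] [-3.000e-04  7.092e-01  7.050e-01 -4.000e-04] q [3.4450e-01 2.3170e-01 1.4698e+00 2.0000e-04 1.4411e+00 3.5050e-01] F [ 0.5 -0.3 -1.3] w 0.233 gf 93.0
wrist [349.  41.] 898 [525.7 366.6] [50.  50.1] 5.4 0.074 [0.5261 0.3667 0.0726]
wrist [259.  51.] 888 [436.5 358.1] [49.6 50.2] 5.5 0.0738 [0.4365 0.3579 0.0729]
scene [365. 139.] 72 [439.1 356.4] [52.1 58.7] 4.7 0.0724 [0.4387 0.3565 0.0741]
scene [385. 147.] 73 [527.  364.2] [50.2 56.4] 1.9 0.0732 [0.5268 0.3643 0.074 ]
top [206. 235.] 57 [434.  358.4] [48. 49.] 2.3 0.0742 [0.4336 0.3584 0.076 ]
```

View pics/wr6.png

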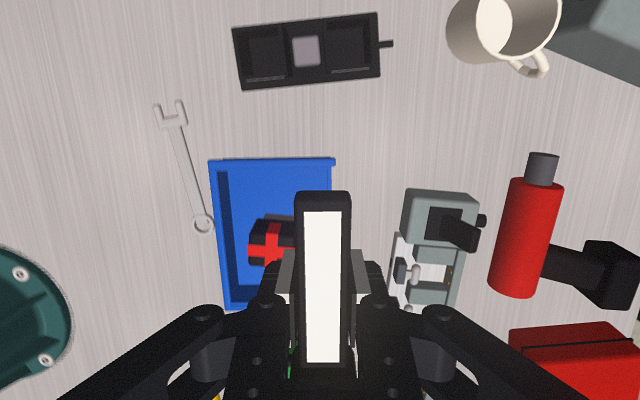

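The wells are at (349,41), measured at (0.5257, 0.3666), and at (259,51), measured at (0.4365, 0.358). The dock yaw is 5.4°. Now I'll tilt the lamp foot-down by turning +90° about x.

Request:
apply_moves([
  [[0, 0, 0, 3.75, 0, 0, 1], [0, 0, 0, 3.75, 0, 0, 1], [0, 0, 0, 3.75, 0, 0, 1], [0, 0, 0, 3.75, 0, 0, 1], [0, 0, 0, 3.75, 0, 0, 1], [0, 0, 0, 3.75, 0, 0, 1], [0, 0, 0, 3.75, 0, 0, 1], [0, 0, 0, 3.75, 0, 0, 1]],
])

```text
time_s: 33.67
eef_pos: [0.4997, 0.2501, 0.3293]
eef_rot: [-0.184, 0.684, 0.682, 0.184]
force: [0.3, -0.2, -1.8]
gripper_width: 0.226
grip_force: 93.0
```

```bash
python3 -c "
from h import *
st()"
```

```text
33.67 [0.4997 0.2501 0.3293] [-0.1836  0.6839  0.6817  0.1839] q [-0.0037  0.1818  1.6564  0.5414  1.3408 -0.1369] F [ 0.3 -0.2 -1.8] w 0.226 gf 93.0
```

Request:
apply_moves([
  [[0, 0, 0, 3.75, 0, 0, 1], [0, 0, 0, 3.75, 0, 0, 1], [0, 0, 0, 3.75, 0, 0, 1], [0, 0, 0, 3.75, 0, 0, 1], [0, 0, 0, 3.75, 0, 0, 1], [0, 0, 0, 3.75, 0, 0, 1], [0, 0, 0, 3.75, 0, 0, 1], [0, 0, 0, 3.75, 0, 0, 1]],
])

```text
time_s: 34.33
eef_pos: [0.4999, 0.2501, 0.3291]
eef_rot: [-0.354, 0.613, 0.611, 0.354]
force: [-0.1, -0.1, -2.3]
gripper_width: 0.224
grip_force: 93.1
```

Request:
apply_moves([
  [[0, 0, 0, 3.75, 0, 0, 1], [0, 0, 0, 3.75, 0, 0, 1], [0, 0, 0, 3.75, 0, 0, 1], [0, 0, 0, 3.75, 0, 0, 1], [0, 0, 0, 3.75, 0, 0, 1], [0, 0, 0, 3.75, 0, 0, 1], [0, 0, 0, 3.75, 0, 0, 1], [0, 0, 0, 3.75, 0, 0, 1]],
])

```text
time_s: 35.0
eef_pos: [0.5003, 0.2502, 0.3289]
eef_rot: [-0.5, 0.5, 0.499, 0.5]
force: [-0.3, 1.2, -2.0]
gripper_width: 0.229
grip_force: 93.2
```

Run:
```python
from h import *
from scipy.spatial.transform import Rotation as R
s=st(); q=s['eef_rot']; M=R.from_quat([q[1],q[2],q[3],q[0]]).as_matrix(); print('tool z',M[:,2].round(4),'y',M[:,1].round(4),'x',M[:,0].round(4))
snap('scene','sc7'); c=load('scene')
cv2.imwrite('pics/sc7.png',cv2.cvtColor(cv2.resize(c['frame'][60:260,180:480],None,fx=2.6,fy=2.6),cv2.COLOR_RGB2BGR))
```

```text
35.0 [0.5003 0.2502 0.3289] [-0.5001  0.5004  0.499   0.5005] q [-0.3601  0.647   1.9246  1.266   1.7622 -1.029 ] F [-0.3  1.2 -2. ] w 0.229 gf 93.2
tool z [0.0018 1.     0.0012] y [ 1.     -0.0018 -0.0011] x [ 0.0011 -0.0012  1.    ]
```

View pics/sc7.png

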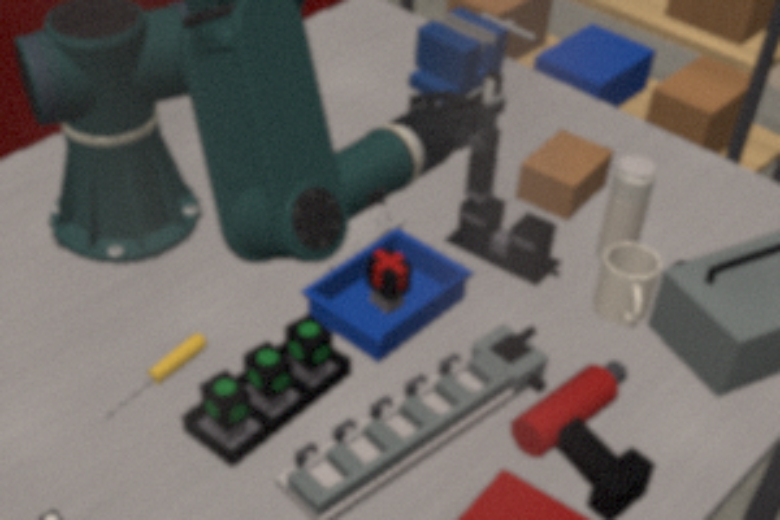

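The lamp is vertical, handle down, at (483,160) in the crop. Before descending I need the wrist's clearance above the packs.

Run:
```python
from h import *
L=np.array([eval(x.replace('np.float64','')) for x in open('log.txt')])
from scipy.optimize import least_squares
from scipy.spatial.transform import Rotation as R
def fk(p,q):
    a,z0,L1,L2,Lt,e,d=p
    Rz=R.from_euler('z',q[0]);s2=q[1];s3=s2+q[2]
    w=np.array([a+L1*np.sin(s2)+L2*np.sin(s3)+e*np.cos(s3),d,z0+L1*np.cos(s2)+L2*np.cos(s3)-e*np.sin(s3)])
    Rf=R.from_euler('y',s3)*R.from_euler('z',q[3])*R.from_euler('y',q[4])
    return Rz.apply(w),Rz.apply(w+Lt*Rf.apply([0,0,1]))
res=lambda p:np.concatenate([fk(p,r[:6])[1]-r[6:9] for r in L])
s=least_squares(res,[0,.2,.6,.4,.3,.1,.06]); print(s.x.round(4),np.abs(s.fun).max())
w,t=fk(s.x,L[-1,:6]); print('wrist',w.round(3),'tcp',t.round(3))
for n in('scene','top'):
    c=snap(n) if n=='top' else load(n); W=pts(c)
    P=W[(np.linalg.norm(W-w,axis=-1)<.16)&(W[...,2]>.15)]
    print(n,len(P),P.min(0).round(3),P.max(0).round(3))
    for y0 in np.arange(-.2,.2,.04):
        Q=P[(P[:,1]>=y0)&(P[:,1]<y0+.04)]
        if len(Q)>5: print(' y',round(y0,2),'x',np.percentile(Q[:,0],[2,98]).round(3),'z',np.percentile(Q[:,2],[2,98]).round(3))
```

```text
[-0.      0.2665  0.6111  0.4336  0.3647  0.1122  0.0689] 1.7539503183172656e-10
wrist [ 0.5   -0.115  0.328] tcp [0.5   0.25  0.329]
scene 3917 [ 0.374 -0.163  0.268] [0.575 0.041 0.486]
 y -0.2 x [0.448 0.554] z [0.295 0.36 ]
 y -0.16 x [0.39  0.568] z [0.292 0.475]
 y -0.12 x [0.388 0.572] z [0.332 0.481]
 y -0.08 x [0.391 0.556] z [0.331 0.477]
 y -0.04 x [0.488 0.547] z [0.316 0.367]
 y 0.0 x [0.482 0.541] z [0.314 0.367]
top 1512 [ 0.44  -0.159  0.301] [0.571 0.041 0.486]
 y -0.16 x [0.444 0.563] z [0.318 0.477]
 y -0.12 x [0.475 0.566] z [0.335 0.483]
 y -0.08 x [0.48  0.554] z [0.344 0.476]
 y -0.04 x [0.483 0.545] z [0.325 0.367]
 y 0.0 x [0.5   0.538] z [0.333 0.367]
```

Request:
apply_moves([
  [[0.0042, 0.0197, 0, 0, 0, 0, 1], [0.0042, 0.0197, 0, 0, 0, 0, 1], [0.0042, 0.0197, 0, 0, 0, 0, 1], [0.0042, 0.0197, 0, 0, 0, 0, 1], [0.0042, 0.0197, -0.01, 0, 0, 0, 1], [0.0044, 0.0197, -0.02, 0, 0, 0, 1], [0, 0, -0.02, 0, 0, 0, 1], [0, 0, -0.02, 0, 0, 0, 1]],
])

```text
time_s: 35.77
eef_pos: [0.525, 0.3704, 0.2592]
eef_rot: [-0.5, 0.5, 0.502, 0.499]
force: [-0.4, -0.1, -2.5]
gripper_width: 0.229
grip_force: 93.2
```

Request:
apply_moves([
  [[0, 0, 0, 0, 0, 0, 1], [0, 0, 0, 0, 0, 0, 1], [0, 0, 0, 0, 0, 0, 1], [0, 0, 0, 0, 0, 0, 1], [0, 0, 0, 0, 0, 0, 1], [0, 0, 0, 0, 0, 0, 1], [0, 0, 0, 0, 0, 0, 1], [0, 0, 0, 0, 0, 0, 1]],
])

```text
time_s: 36.43
eef_pos: [0.5255, 0.3695, 0.2595]
eef_rot: [-0.501, 0.501, 0.499, 0.499]
force: [0.2, 0.5, -1.0]
gripper_width: 0.228
grip_force: 93.2
```

```bash
cat > held.py <<'E'
from h import *
def held(x0,y0,zt):
    s=st(); print('q4..',s['q'].round(3))
    for n in('scene','top'):
        c=snap(n); W=pts(c); z=W[...,2]
        near=(np.hypot(W[...,0]-x0,W[...,1]-y0)<.032)
        for lo,hi in((zt-.145,zt-.11),(zt-.11,zt-.075),(zt-.075,zt-.04),(zt+.02,zt+.04)):
            Q=W[near&(z>lo)&(z<hi)]
            if len(Q)>5: print(n,'z',round(lo,3),round(hi,3),len(Q),'x',np.percentile(Q[:,0],[3,97]).round(4),'y',np.percentile(Q[:,1],[3,97]).round(4),'mean',Q.mean(0).round(4))
if __name__=='__main__':
    import sys; held(*map(float,sys.argv[1:]))
E
python3 held.py .5257 .3666 .25
```

```text
36.43 [0.5255 0.3695 0.2595] [-0.5006  0.5007  0.4994  0.4993] q [-0.1224  0.7855  1.9034  1.4606  1.6242 -1.1184] F [ 0.2  0.5 -1. ] w 0.228 gf 93.2
q4.. [-0.122  0.786  1.903  1.461  1.624 -1.118]
scene z 0.105 0.14 72 x [0.5125 0.5428] y [0.3505 0.3788] mean [0.5316 0.3598 0.1255]
scene z 0.14 0.175 76 x [0.5128 0.5424] y [0.3519 0.3792] mean [0.5309 0.3595 0.1587]
scene z 0.175 0.21 31 x [0.5163 0.5431] y [0.3521 0.3808] mean [0.5327 0.3599 0.185 ]
scene z 0.27 0.29 46 x [0.5131 0.5424] y [0.3408 0.3717] mean [0.5286 0.3594 0.2771]
top z 0.105 0.14 11 x [0.5092 0.5388] y [0.3552 0.3786] mean [0.5224 0.3601 0.1251]
top z 0.14 0.175 15 x [0.509  0.5384] y [0.3554 0.3791] mean [0.5274 0.3618 0.1568]
top z 0.175 0.21 15 x [0.5227 0.5372] y [0.3551 0.3576] mean [0.5302 0.3564 0.1932]
top z 0.27 0.29 45 x [0.5043 0.5416] y [0.342  0.3728] mean [0.5233 0.358  0.2744]
```

Handle and well are aligned within about 1 mm in the same camera view, so lower it.

Request:
apply_moves([
  [[0, -0.001, -0.012, 0, 0, 0, 1], [0, 0, -0.012, 0, 0, 0, 1], [0, 0, -0.012, 0, 0, 0, 1], [0, 0, -0.012, 0, 0, 0, 1], [0, 0, -0.012, 0, 0, 0, 1], [0, 0, -0.012, 0, 0, 0, 1], [0, 0, 0, 0, 0, 0, 1], [0, 0, 0, 0, 0, 0, 1]],
])

```text
time_s: 37.2
eef_pos: [0.5253, 0.3686, 0.1862]
eef_rot: [0.502, -0.501, -0.499, -0.499]
force: [0.1, 0.2, -1.5]
gripper_width: 0.227
grip_force: 93.2
```

Request:
apply_moves([
  [[0, 0, -0.004, 0, 0, 0, 1], [0, 0, -0.004, 0, 0, 0, 1], [0, 0, -0.004, 0, 0, 0, 1], [0, 0, -0.004, 0, 0, 0, 1], [0, 0, -0.003, 0, 0, 0, 1], [0, 0, -0.002, 0, 0, 0, 1], [0, 0, 0, 0, 0, 0, 1], [0, 0, 0, 0, 0, 0, 1]],
])

```text
time_s: 37.87
eef_pos: [0.5254, 0.3686, 0.1661]
eef_rot: [0.501, -0.501, -0.499, -0.499]
force: [-0.3, -0.1, -2.7]
gripper_width: 0.231
grip_force: 93.2
```

```bash
python3 held.py .5257 .3666 .166
```

```text
37.87 [0.5254 0.3686 0.1661] [ 0.5009 -0.5008 -0.4991 -0.4992] q [-0.1242  0.9668  1.8816  1.4518  1.6068 -1.2763] F [-0.3 -0.1 -2.7] w 0.231 gf 93.2
q4.. [-0.124  0.967  1.882  1.452  1.607 -1.276]
scene z 0.021 0.056 89 x [0.5107 0.5528] y [0.3376 0.3836] mean [0.5355 0.3501 0.0373]
scene z 0.056 0.091 125 x [0.5066 0.5527] y [0.3383 0.3906] mean [0.5327 0.3562 0.07  ]
scene z 0.091 0.126 11 x [0.5234 0.5426] y [0.3521 0.3755] mean [0.5327 0.3622 0.1102]
scene z 0.186 0.206 34 x [0.5142 0.5389] y [0.357  0.3738] mean [0.5288 0.3635 0.1971]
top z 0.021 0.056 36 x [0.4984 0.5468] y [0.3414 0.3864] mean [0.5259 0.3577 0.0407]
top z 0.056 0.091 53 x [0.4988 0.5442] y [0.3418 0.3879] mean [0.5193 0.3611 0.0692]
top z 0.091 0.126 23 x [0.523  0.5372] y [0.3543 0.3636] mean [0.5301 0.3572 0.1139]
top z 0.186 0.206 30 x [0.514  0.5336] y [0.3605 0.372 ] mean [0.5234 0.366  0.2002]
```

Request:
apply_moves([
  [[0, 0, -0.002, 0, 0, 0, 1], [0, 0, 0, 0, 0, 0, 0.3], [0, 0, 0, 0, 0, 0, 0], [0, 0, 0, 0, 0, 0, -0.3], [0, 0, 0, 0, 0, 0, -0.3], [0, 0, 0, 0, 0, 0, -0.3], [0, 0, 0, 0, 0, 0, -0.3], [0, 0, 0, 0, 0, 0, -0.3]],
])

```text
time_s: 38.63
eef_pos: [0.5254, 0.3685, 0.1643]
eef_rot: [0.501, -0.501, -0.499, -0.499]
force: [0.8, -0.7, -0.3]
gripper_width: 0.655
grip_force: 0.0
```

Request:
apply_moves([
  [[0, -0.01, 0, 0, 0, 0, -0.3], [0, -0.02, 0, 0, 0, 0, -0.3], [0, -0.025, 0, 0, 0, 0, -0.3], [0, -0.015, 0.015, 0, 0, 0, -0.3], [0, -0.01, 0.03, 0, 0, 0, -0.3], [0, 0, 0.03, 0, 0, 0, -0.3], [0, 0, 0.03, 0, 0, 0, -0.3], [0, 0, 0.03, 0, 0, 0, -0.3]],
])

```text
time_s: 39.3
eef_pos: [0.5254, 0.2875, 0.3003]
eef_rot: [-0.501, 0.501, 0.499, 0.499]
force: [0.5, -0.0, -0.5]
gripper_width: 0.651
grip_force: 0.0
```

Run:
```python
from h import *
st(); c=snap('wrist','wr8')
import lamp
lamp.lamps('scene'); lamp.lamps('top')
W=pts(load('scene')); m=(np.hypot(W[...,0]-.526,W[...,1]-.365)<.03)&(W[...,2]>.13)&(W[...,2]<.215); print(m.sum(),W[m].mean(0),W[m].max(0))
```

```text
39.3 [0.5254 0.2875 0.3003] [-0.5008  0.5012  0.4988  0.4992] q [-0.2763  0.7107  1.8888  1.3334  1.7115 -1.0415] F [ 0.5 -0.  -0.5] w 0.651 gf 0.0
scene px [212. 283.] 533 rect [ 513.3 -451.6] [ 31.  191.9] 79.2 z95 0.0279
  handle [ 553.3 -459.7] [ 28.7 110.4] 78.3  blade [ 509.4 -447. ] [ 19.5 182.4] 80.4
top px [444. 217.] 442 rect [ 510.  -447.4] [ 33.1 190.7] 76.8 z95 0.0307
  handle [ 543.1 -454.8] [29.4 99.4] 79.2  blade [ 455.2 -439.8] [19.9 68.9] 80.7
109 [0.52918963 0.36178123 0.16888935] [0.53873586 0.37572506 0.20404248]
```

View pics/wr8.png

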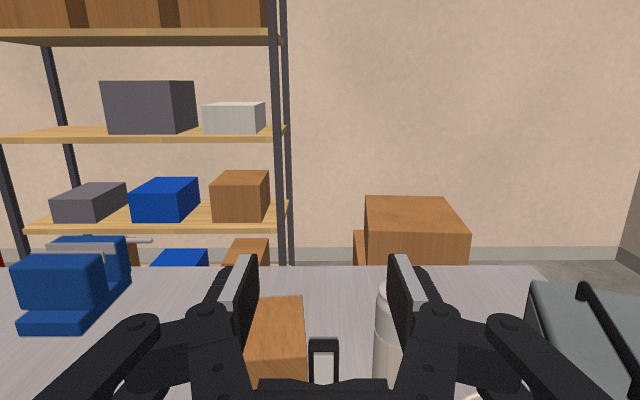

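Lamp 1 stands in the well, with its blade showing at (322,360). Now I'll untilt and go over to lamp 2, which is still at (0.511, -0.4505).

Request:
apply_moves([
  [[0, -0.005, 0, -3.75, 0, 0, -0.3], [0, -0.005, 0, -3.75, 0, 0, -0.3], [0, -0.005, 0, -3.75, 0, 0, -0.3], [0, -0.005, 0, -3.75, 0, 0, -0.3], [0, -0.005, 0, -3.75, 0, 0, -0.3], [0, -0.005, 0, -3.75, 0, 0, -0.3], [0, -0.005, 0, -3.75, 0, 0, -0.3], [0, -0.005, 0, -3.75, 0, 0, -0.3]],
], grip_force=70)

```text
time_s: 40.12
eef_pos: [0.5252, 0.2475, 0.2977]
eef_rot: [-0.353, 0.615, 0.612, 0.351]
force: [-0.4, 0.2, -0.3]
gripper_width: 0.65
grip_force: 0.0
```

Request:
apply_moves([
  [[0, -0.01, 0, -3.75, 0, 0, -0.3], [0, -0.01, 0, -3.75, 0, 0, -0.3], [0, -0.01, 0, -3.75, 0, 0, -0.3], [0, -0.01, 0, -3.75, 0, 0, -0.3], [0, -0.01, 0, -3.75, 0, 0, -0.3], [0, -0.01, 0, -3.75, 0, 0, -0.3], [0, -0.01, 0, -3.75, 0, 0, -0.3], [0, -0.01, 0, -3.75, 0, 0, -0.3]],
])

```text
time_s: 40.78
eef_pos: [0.5251, 0.1672, 0.2978]
eef_rot: [-0.183, 0.685, 0.682, 0.181]
force: [-0.8, -0.5, -0.5]
gripper_width: 0.65
grip_force: 0.0
```

Request:
apply_moves([
  [[0, -0.01, 0, -3.75, 0, 0, -0.3], [0, -0.01, 0, -3.75, 0, 0, -0.3], [0, -0.01, 0, -3.75, 0, 0, -0.3], [0, -0.01, 0, -3.75, 0, 0, -0.3], [0, -0.01, 0, -3.75, 0, 0, -0.3], [0, -0.01, 0, -3.75, 0, 0, -0.3], [0, -0.01, 0, -3.75, 0, 0, -0.3], [0, -0.01, 0, -3.75, 0, 0, -0.3]],
])

```text
time_s: 41.45
eef_pos: [0.5251, 0.0873, 0.2979]
eef_rot: [0.001, 0.708, 0.706, -0.002]
force: [0.5, -0.3, -0.5]
gripper_width: 0.652
grip_force: 0.0
```

```bash
python3 -c "
from h import *
st()"
```

```text
41.45 [0.5251 0.0873 0.2979] [ 6.000e-04  7.082e-01  7.061e-01 -2.400e-03] q [ 0.0378  0.2126  1.5711 -0.0041  1.3606  0.0416] F [ 0.5 -0.3 -0.5] w 0.652 gf 0.0
```

Request:
apply_moves([
  [[-0.0023, -0.0211, 0, 0, 0, 3.29, -0.3], [-0.0023, -0.0211, 0, 0, 0, 3.29, -0.3], [-0.0023, -0.0211, 0, 0, 0, 3.29, -0.3], [-0.0023, -0.0211, 0, 0, 0, 3.29, -0.3], [-0.0023, -0.0211, 0, 0, 0, 3.29, -0.3], [-0.0023, -0.0211, 0, 0, 0, 3.29, -0.3], [-0.0023, -0.0211, 0, 0, 0, 3.29, -0.3], [-0.0023, -0.0211, 0, 0, 0, 3.29, -0.3]],
])

```text
time_s: 42.12
eef_pos: [0.506, -0.0817, 0.2975]
eef_rot: [-0.002, 0.528, 0.85, -0.001]
force: [0.3, 0.1, -0.1]
gripper_width: 0.651
grip_force: 0.0
```

Request:
apply_moves([
  [[-0.0023, -0.0211, 0, 0, 0, 3.29, -0.5], [-0.0023, -0.0211, 0, 0, 0, 3.29, -0.5], [-0.0023, -0.0211, 0, 0, 0, 3.29, -0.5], [-0.0023, -0.0211, 0, 0, 0, 3.29, -0.5], [-0.0023, -0.0211, 0, 0, 0, 3.29, -0.5], [-0.0023, -0.0211, 0, 0, 0, 3.29, -0.5], [-0.0023, -0.0211, 0, 0, 0, 3.29, -0.5], [-0.0023, -0.0211, 0, 0, 0, 3.29, -0.5]],
])

```text
time_s: 42.78
eef_pos: [0.4875, -0.2503, 0.2974]
eef_rot: [-0.002, 0.32, 0.947, 0.0]
force: [0.2, -0.4, 0.1]
gripper_width: 0.748
grip_force: 0.0
```

Request:
apply_moves([
  [[-0.0023, -0.0211, 0, 0, 0, 3.29, -0.5], [-0.0023, -0.0211, 0, 0, 0, 3.29, -0.5], [-0.0023, -0.0211, 0, 0, 0, 3.29, -0.5], [-0.0023, -0.0211, 0, 0, 0, 3.29, -0.5], [-0.0023, -0.0211, 0, 0, 0, 3.29, -0.5], [-0.0023, -0.0211, 0, 0, 0, 3.29, -0.5], [-0.0023, -0.0211, 0, 0, 0, 3.29, -0.5], [-0.0023, -0.0211, 0, 0, 0, 3.29, -0.5]],
])

```text
time_s: 43.45
eef_pos: [0.469, -0.419, 0.297]
eef_rot: [-0.002, 0.096, 0.995, 0.001]
force: [0.2, -0.3, 0.6]
gripper_width: 0.75
grip_force: 0.0
```

Run:
```python
from h import *
import lamp
s=st(); q=s['eef_rot']; print('tool x dir deg',np.degrees(2*np.arctan2(q[2],q[1])))
lamp.lamps('wrist'); lamp.lamps('scene')
```

```text
43.45 [ 0.469 -0.419  0.297] [-1.700e-03  9.630e-02  9.954e-01  9.000e-04] q [-8.3830e-01  3.5950e-01  1.3638e+00 -9.0000e-04  1.4219e+00 -2.2162e+00] F [ 0.2 -0.3  0.6] w 0.75 gf 0.0
tool x dir deg 168.95084813367157
wrist px [303. 192.] 3410 rect [ 509.4 -450.5] [ 30.  188.5] 78.6 z95 0.0267
  handle [ 509.7 -451. ] [ 28.7 186.2] 78.5  blade [ 509.6 -450.6] [ 30.  187.4] 78.6
wrist px [224. 163.] 302 rect [ 458.7 -532.4] [12.4 31.9] 51.9 z95 0.0271
  handle [ 446.8 -523. ] [11.2  0.8] 51.4  blade [ 459.6 -532.8] [11.7 29.7] 54.3
scene px [212. 282.] 534 rect [ 512.8 -451.3] [ 31.1 190.3] 78.9 z95 0.0281
  handle [ 552.5 -459.6] [ 28.9 107.5] 78.1  blade [ 459.9 -438.6] [18.2 81.6] 78.8
```

Request:
apply_moves([
  [[-0.0041, -0.005, -0.03, 0, 0, 0, -0.5], [-0.0041, -0.005, -0.03, 0, 0, 0, -0.5], [-0.0041, -0.005, -0.03, 0, 0, 0, -0.5], [-0.0041, -0.005, -0.03, 0, 0, 0, -0.5], [0, 0, -0.03, 0, 0, 0, -0.5], [0, 0, -0.03, 0, 0, 0, -0.5], [0, 0, -0.03, 0, 0, 0, -0.5], [0, 0, -0.03, 0, 0, 0, -0.5]],
])

```text
time_s: 44.22
eef_pos: [0.4529, -0.4367, 0.0566]
eef_rot: [-0.001, 0.098, 0.995, 0.001]
force: [0.5, -0.7, -0.2]
gripper_width: 0.751
grip_force: 0.0
```

Request:
apply_moves([
  [[0, 0, 0, 0, 0, 0, -0.5], [0, 0, 0, 0, 0, 0, -0.5], [0, 0, 0, 0, 0, 0, -0.5], [0, 0, 0, 0, 0, 0, -0.5], [0, 0, 0, 0, 0, 0, -0.5], [0, 0, 0, 0, 0, 0, -0.5], [0, 0, 0, 0, 0, 0, -0.5], [0, 0, 0, 0, 0, 0, -0.5]],
])

```text
time_s: 44.88
eef_pos: [0.4541, -0.4381, 0.06]
eef_rot: [0.0, 0.098, 0.995, -0.0]
force: [0.2, -0.2, -0.3]
gripper_width: 0.753
grip_force: 0.0
```

```bash
python3 -c "
from h import *
st()
import lamp; lamp.lamps('scene')"
```

```text
44.88 [ 0.4541 -0.4381  0.06  ] [ 4.000e-04  9.780e-02  9.952e-01 -5.000e-04] q [-8.7690e-01  5.9730e-01  1.6070e+00 -1.0000e-04  9.3600e-01 -2.2518e+00] F [ 0.2 -0.2 -0.3] w 0.753 gf 0.0
scene px [212. 282.] 536 rect [ 513.6 -451.5] [ 30.8 190.4] 79.0 z95 0.0279
  handle [ 553.3 -459.8] [ 28.5 109.8] 78.0  blade [ 510.4 -447.6] [ 19.8 182.7] 80.4
```

Descend 48 mm, grip, then lift.

Request:
apply_moves([
  [[-0.001, -0.0008, -0.015, 0, 0, 0, -0.5], [0, 0, -0.015, 0, 0, 0, -0.5], [0, 0, -0.012, 0, 0, 0, -0.5], [0, 0, -0.0062, 0, 0, 0, -0.5], [0, 0, 0, 0, 0, 0, -0.5], [0, 0, 0, 0, 0, 0, 1], [0, 0, 0, 0, 0, 0, 1], [0, 0, 0, 0, 0, 0, 1]],
])

```text
time_s: 45.6
eef_pos: [0.4533, -0.4392, 0.0117]
eef_rot: [0.0, 0.098, 0.995, -0.001]
force: [0.9, -0.1, 0.3]
gripper_width: 0.335
grip_force: 0.0
```

Request:
apply_moves([
  [[0, 0, 0, 0, 0, 0, 1], [0, 0, 0, 0, 0, 0, 1], [0, 0, 0, 0, 0, 0, 1], [0, 0, 0.01, 0, 0, 0, 1], [0, 0, 0.02, 0, 0, 0, 1], [0, 0, 0.02, 0, 0, 0, 1], [0, 0, 0.02, 0, 0, 0, 1], [0, 0, 0.02, 0, 0, 0, 1]],
], grip_force=90)

```text
time_s: 46.27
eef_pos: [0.4523, -0.438, 0.1019]
eef_rot: [-0.001, 0.098, 0.995, 0.0]
force: [0.8, 0.3, -1.5]
gripper_width: 0.233
grip_force: 88.8
```

```bash
python3 -c "
from h import *
s=st(); snap('wrist'); q=s['eef_rot']; print(np.degrees(2*np.arctan2(q[2],q[1])))
c=load('wrist'); W=pts(c); f=c['frame'].max(-1); z=W[...,2]
m=(z>.09)&(z<.14)&(np.hypot(W[...,0]-.42,W[...,1]+.43)<.07)
P=W[m&(f>140)]; print(len(P),P.min(0),P.max(0))
"
```

```text
46.27 [ 0.4523 -0.438   0.1019] [-6.000e-04  9.770e-02  9.952e-01  4.000e-04] q [-8.7900e-01  5.4350e-01  1.5794e+00 -2.0000e-04  1.0200e+00 -2.2539e+00] F [ 0.8  0.3 -1.5] w 0.233 gf 88.8
168.78221106144187
5233 [ 0.41939381 -0.45159601  0.10669917] [ 0.489293   -0.42122025  0.13182425]
```

Request:
apply_moves([
  [[0.0007, 0.0287, 0.02, 0, 0, -2.45, 1], [0.0007, 0.0287, 0.02, 0, 0, -2.45, 1], [0.0007, 0.0287, 0.02, 0, 0, -2.45, 1], [0.0007, 0.0287, 0.02, 0, 0, -2.45, 1], [0.0007, 0.0287, 0.02, 0, 0, -2.45, 1], [0.0007, 0.0287, 0.02, 0, 0, -2.45, 1], [0.0007, 0.0287, 0.02, 0, 0, -2.45, 1], [0.0007, 0.0287, 0.02, 0, 0, -2.45, 1]],
])

```text
time_s: 46.98
eef_pos: [0.4575, -0.2072, 0.2616]
eef_rot: [-0.001, 0.267, 0.964, 0.0]
force: [0.4, 0.1, -2.5]
gripper_width: 0.228
grip_force: 88.9
```

Request:
apply_moves([
  [[0.0007, 0.0287, 0.0085, 0, 0, -2.45, 1], [0.0007, 0.0287, 0.0085, 0, 0, -2.45, 1], [0.0007, 0.0287, 0.0085, 0, 0, -2.45, 1], [0.0007, 0.0287, 0.0085, 0, 0, -2.45, 1], [0.0007, 0.0287, 0.0085, 0, 0, -2.45, 1], [0.0007, 0.0287, 0.0085, 0, 0, -2.45, 1], [0.0007, 0.0287, 0.0085, 0, 0, -2.45, 1], [0.0007, 0.0287, 0.0085, 0, 0, -2.45, 1]],
])

```text
time_s: 47.65
eef_pos: [0.463, 0.0221, 0.3291]
eef_rot: [-0.001, 0.427, 0.904, -0.0]
force: [-0.5, -0.3, -2.6]
gripper_width: 0.231
grip_force: 88.9
```

Request:
apply_moves([
  [[0.0007, 0.0287, 0, 0, 0, -2.45, 1], [0.0007, 0.0287, 0, 0, 0, -2.45, 1], [0.0007, 0.0287, 0, 0, 0, -2.45, 1], [0.0007, 0.0287, 0, 0, 0, -2.45, 1], [0.0007, 0.0287, 0, 0, 0, -2.45, 1], [0.0007, 0.0287, 0, 0, 0, -2.45, 1], [0.0007, 0.0287, 0, 0, 0, -2.45, 1], [0.0007, 0.0287, 0, 0, 0, -2.45, 1]],
])

```text
time_s: 48.32
eef_pos: [0.4687, 0.2516, 0.3287]
eef_rot: [-0.0, 0.575, 0.818, -0.0]
force: [0.2, 0.2, -1.8]
gripper_width: 0.23
grip_force: 88.9
```

```bash
python3 -c "
from h import *
s=st(); q=s['eef_rot']; print(np.degrees(2*np.arctan2(q[2],q[1])))
snap('wrist','wr9')
"
```

```text
48.32 [0.4687 0.2516 0.3287] [-4.000e-04  5.745e-01  8.185e-01 -3.000e-04] q [3.6250e-01 1.8900e-01 1.5260e+00 3.0000e-04 1.4276e+00 1.5700e-02] F [ 0.2  0.2 -1.8] w 0.23 gf 88.9
109.86824853959169
```

View pics/wr9.png

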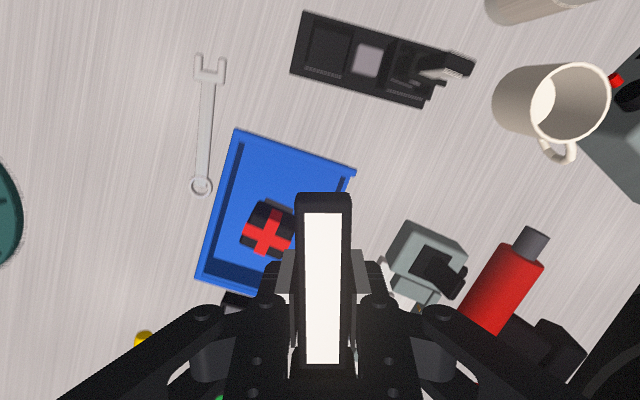

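Lamp 1 stands in the right-hand well at (430,68), and the empty well is at (328,48). Now I'll tilt lamp 2 about the axis at 20°.

Request:
apply_moves([
  [[0, 0, 0, 3.524, 1.282, 0, 1], [0, 0, 0, 3.524, 1.282, 0, 1], [0, 0, 0, 3.524, 1.282, 0, 1], [0, 0, 0, 3.524, 1.282, 0, 1], [0, 0, 0, 3.524, 1.282, 0, 1], [0, 0, 0, 3.524, 1.282, 0, 1], [0, 0, 0, 3.524, 1.282, 0, 1], [0, 0, 0, 3.524, 1.282, 0, 1]],
])

```text
time_s: 49.03
eef_pos: [0.4694, 0.2498, 0.3291]
eef_rot: [-0.213, 0.554, 0.791, 0.149]
force: [0.4, -0.3, -1.9]
gripper_width: 0.227
grip_force: 89.0
```

Request:
apply_moves([
  [[0, 0, 0, 3.524, 1.282, 0, 1], [0, 0, 0, 3.524, 1.282, 0, 1], [0, 0, 0, 3.524, 1.282, 0, 1], [0, 0, 0, 3.524, 1.282, 0, 1], [0, 0, 0, 3.524, 1.282, 0, 1], [0, 0, 0, 3.524, 1.282, 0, 1], [0, 0, 0, 3.524, 1.282, 0, 1], [0, 0, 0, 3.524, 1.282, 0, 1]],
])

```text
time_s: 49.7
eef_pos: [0.4698, 0.2496, 0.3288]
eef_rot: [-0.41, 0.497, 0.709, 0.288]
force: [-1.0, -0.2, -2.3]
gripper_width: 0.238
grip_force: 89.1
```

Request:
apply_moves([
  [[0, 0, 0, 3.524, 1.282, 0, 1], [0, 0, 0, 3.524, 1.282, 0, 1], [0, 0, 0, 3.524, 1.282, 0, 1], [0, 0, 0, 3.524, 1.282, 0, 1], [0, 0, 0, 3.524, 1.282, 0, 1], [0, 0, 0, 3.524, 1.282, 0, 1], [0, 0, 0, 3.524, 1.282, 0, 1], [0, 0, 0, 3.524, 1.282, 0, 1]],
])

```text
time_s: 50.37
eef_pos: [0.47, 0.2497, 0.3285]
eef_rot: [0.579, -0.405, -0.579, -0.406]
force: [1.2, 0.2, -2.6]
gripper_width: 0.23
grip_force: 89.2
```

Run:
```python
from h import *
from scipy.spatial.transform import Rotation as R
s=st(); q=s['eef_rot']; M=R.from_quat([q[1],q[2],q[3],q[0]]).as_matrix(); print('tool z',M[:,2].round(4),'x',M[:,0].round(4))
```

```text
50.37 [0.47   0.2497 0.3285] [ 0.5793 -0.4055 -0.5787 -0.4063] q [-0.2702  0.7113  1.7174  1.0781  1.9606 -0.9573] F [ 1.2  0.2 -2.6] w 0.23 gf 89.2
tool z [-0.341   0.9401  0.0013] x [-1.0e-04 -1.4e-03  1.0e+00]
```

Request:
apply_moves([
  [[-0.0057, 0.0184, 0, 0, 0, 0, 1], [-0.0057, 0.0184, 0, 0, 0, 0, 1], [-0.0057, 0.0184, 0, 0, 0, 0, 1], [-0.0057, 0.0184, 0, 0, 0, 0, 1], [-0.0057, 0.0184, -0.01, 0, 0, 0, 1], [-0.0057, 0.0182, -0.02, 0, 0, 0, 1], [0, 0, -0.02, 0, 0, 0, 1], [0, 0, -0.02, 0, 0, 0, 1]],
])

```text
time_s: 51.03
eef_pos: [0.4345, 0.3612, 0.2579]
eef_rot: [-0.579, 0.405, 0.58, 0.405]
force: [0.5, -0.3, -2.1]
gripper_width: 0.231
grip_force: 89.1
```

Request:
apply_moves([
  [[0, 0, 0, 0, 0, 0, 1], [0, 0, 0, 0, 0, 0, 1], [0, 0, 0, 0, 0, 0, 1], [0, 0, 0, 0, 0, 0, 1], [0, 0, 0, 0, 0, 0, 1], [0, 0, 0, 0, 0, 0, 1], [0, 0, 0, 0, 0, 0, 1], [0, 0, 0, 0, 0, 0, 1]],
])

```text
time_s: 51.7
eef_pos: [0.4355, 0.3603, 0.2593]
eef_rot: [-0.579, 0.406, 0.579, 0.406]
force: [0.6, 1.3, -1.3]
gripper_width: 0.233
grip_force: 89.2
```

```bash
python3 held.py .4365 .358 .25
```

```text
51.7 [0.4355 0.3603 0.2593] [-0.579   0.4056  0.5794  0.4057] q [-0.0919  0.8013  1.8222  1.1817  1.7834 -1.0953] F [ 0.6  1.3 -1.3] w 0.233 gf 89.2
q4.. [-0.092  0.801  1.822  1.182  1.783 -1.095]
scene z 0.105 0.14 49 x [0.4324 0.4537] y [0.3441 0.3753] mean [0.445  0.3524 0.1224]
scene z 0.14 0.175 39 x [0.4402 0.455 ] y [0.3444 0.3723] mean [0.449  0.3542 0.1553]
scene z 0.27 0.29 43 x [0.4273 0.4561] y [0.3322 0.3659] mean [0.4411 0.3521 0.2789]
top z 0.14 0.175 14 x [0.4162 0.4496] y [0.3482 0.3661] mean [0.4253 0.3561 0.161 ]
top z 0.175 0.21 16 x [0.4186 0.4508] y [0.3466 0.3601] mean [0.4386 0.3511 0.1934]
top z 0.27 0.29 50 x [0.4205 0.459 ] y [0.3289 0.3599] mean [0.437  0.3485 0.2744]
```

Request:
apply_moves([
  [[0, 0, 0, 0, 0, -2, 1], [0, 0, 0, 0, 0, -2, 1], [0, 0, 0, 0, 0, -2, 1], [0, 0, 0, 0, 0, -2, 1], [0.0005, -0.0006, -0.006, 0, 0, 0, 1], [0, 0, -0.006, 0, 0, 0, 1], [0, 0, 0, 0, 0, 0, 1], [0, 0, 0, 0, 0, 0, 1]],
])

```text
time_s: 52.47
eef_pos: [0.4363, 0.3597, 0.2464]
eef_rot: [0.55, -0.445, -0.55, -0.445]
force: [0.3, -0.6, -2.3]
gripper_width: 0.229
grip_force: 89.2
```

Run:
```python
from held import *
held(.4365,.358,.247)
c=load('scene')
cv2.imwrite('pics/sc10.png',cv2.cvtColor(cv2.resize(c['frame'][80:180,320:440],None,fx=5,fy=5,interpolation=cv2.INTER_CUBIC),cv2.COLOR_RGB2BGR))
```

```text
52.47 [0.4363 0.3597 0.2464] [ 0.5498 -0.445  -0.5495 -0.4447] q [-0.1289  0.8068  1.9326  1.2571  1.7013 -1.1889] F [ 0.3 -0.6 -2.3] w 0.229 gf 89.2
q4.. [-0.129  0.807  1.933  1.257  1.701 -1.189]
scene z 0.102 0.137 72 x [0.4252 0.4534] y [0.3408 0.3692] mean [0.4425 0.3496 0.1192]
scene z 0.137 0.172 65 x [0.4295 0.4538] y [0.3413 0.3692] mean [0.4449 0.35   0.154 ]
scene z 0.172 0.207 16 x [0.4428 0.4534] y [0.3462 0.3646] mean [0.4484 0.354  0.1892]
scene z 0.267 0.287 33 x [0.4306 0.4487] y [0.3479 0.3606] mean [0.4401 0.3542 0.2774]
top z 0.102 0.137 17 x [0.4177 0.4523] y [0.3472 0.369 ] mean [0.4376 0.3545 0.1182]
top z 0.137 0.172 14 x [0.4204 0.4518] y [0.3467 0.3578] mean [0.4419 0.3499 0.1547]
top z 0.172 0.207 28 x [0.4359 0.4491] y [0.3453 0.3621] mean [0.4427 0.3508 0.1972]
top z 0.267 0.287 42 x [0.4258 0.446 ] y [0.3525 0.3642] mean [0.4356 0.3574 0.2802]
```

View pics/sc10.png

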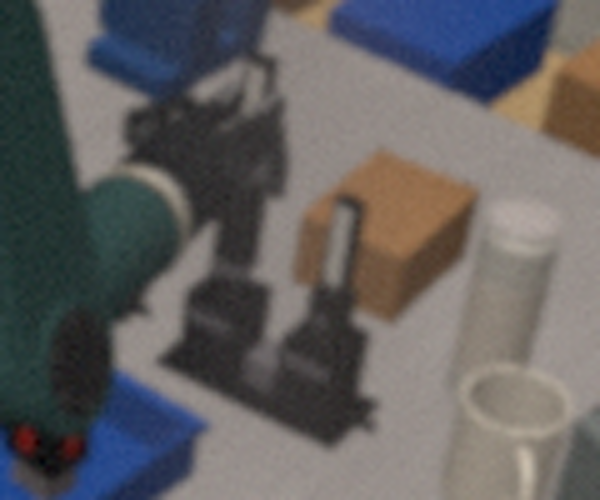

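Lamp 2 at (240,230) hangs right over the free well at (228,290), and lamp 1 stands at (340,250). Lower it.

Request:
apply_moves([
  [[0, 0, -0.01, 0, 0, 0, 1], [0, 0, -0.01, 0, 0, 0, 1], [0, 0, -0.01, 0, 0, 0, 1], [0, 0, -0.01, 0, 0, 0, 1], [0, 0, -0.01, 0, 0, 0, 1], [0, 0, -0.01, 0, 0, 0, 1], [0, 0, 0, 0, 0, 0, 1], [0, 0, 0, 0, 0, 0, 1]],
])

```text
time_s: 53.23
eef_pos: [0.4359, 0.3597, 0.1863]
eef_rot: [0.55, -0.445, -0.549, -0.445]
force: [0.5, 0.3, -1.8]
gripper_width: 0.232
grip_force: 89.2
```

Request:
apply_moves([
  [[0, 0, -0.004, 0, 0, 0, 1], [0, 0, -0.004, 0, 0, 0, 1], [0, 0, -0.004, 0, 0, 0, 1], [0, 0, -0.004, 0, 0, 0, 1], [0, 0, -0.003, 0, 0, 0, 1], [0, 0, -0.001, 0, 0, 0, 1], [0, 0, 0, 0, 0, 0, 1], [0, 0, 0, 0, 0, 0, 1]],
])

```text
time_s: 53.9
eef_pos: [0.4359, 0.3598, 0.167]
eef_rot: [0.55, -0.445, -0.549, -0.445]
force: [-0.2, 0.4, -0.9]
gripper_width: 0.23
grip_force: 89.2
```

Inside with no contact. Release, then back out along the tool axis, which is the direction (0.208, -0.978).

Request:
apply_moves([
  [[0, 0, -0.002, 0, 0, 0, 1], [0, 0, 0, 0, 0, 0, 0.3], [0, 0, 0, 0, 0, 0, 0], [0, 0, 0, 0, 0, 0, -0.3], [0, 0, 0, 0, 0, 0, -0.3], [0, 0, 0, 0, 0, 0, -0.3], [0, 0, 0, 0, 0, 0, -0.3], [0, 0, 0, 0, 0, 0, -0.3]],
])

```text
time_s: 54.57
eef_pos: [0.4359, 0.3597, 0.1651]
eef_rot: [0.55, -0.445, -0.549, -0.445]
force: [0.3, -0.1, 0.2]
gripper_width: 0.651
grip_force: 0.0
```

Request:
apply_moves([
  [[0.002, -0.01, 0, 0, 0, 0, -0.3], [0.004, -0.02, 0, 0, 0, 0, -0.3], [0.005, -0.025, 0, 0, 0, 0, -0.3], [0.003, -0.015, 0.015, 0, 0, 0, -0.3], [0, -0.01, 0.03, 0, 0, 0, -0.3], [0, 0, 0.03, 0, 0, 0, -0.3], [0, 0, 0.03, 0, 0, 0, -0.3], [0, 0, 0.03, 0, 0, 0, -0.3]],
])

```text
time_s: 55.23
eef_pos: [0.45, 0.2787, 0.3012]
eef_rot: [0.55, -0.446, -0.549, -0.445]
force: [0.9, -0.0, 0.1]
gripper_width: 0.65
grip_force: 0.0
```

Run:
```python
from h import *
st(); c=snap('scene'); W=pts(c)
for x,y in((.526,.365),(.4365,.358)):
    m=(np.hypot(W[...,0]-x,W[...,1]-y)<.03)&(W[...,2]>.125)&(W[...,2]<.22); print(m.sum(),W[m].mean(0),W[m].max(0))
cv2.imwrite('pics/sc11.png',cv2.cvtColor(cv2.resize(c['frame'][80:320,190:460],None,fx=2.4,fy=2.4,interpolation=cv2.INTER_CUBIC),cv2.COLOR_RGB2BGR))
```

```text
55.23 [0.45   0.2787 0.3012] [ 0.5495 -0.4455 -0.5491 -0.445 ] q [-0.2776  0.7095  1.8874  1.1464  1.8153 -1.0781] F [ 0.9 -0.   0.1] w 0.65 gf 0.0
118 [0.52908423 0.36206638 0.16600408] [0.54032827 0.37631279 0.20231979]
85 [0.44147501 0.35319058 0.15881224] [0.44987454 0.36555889 0.20147032]
```

View pics/sc11.png

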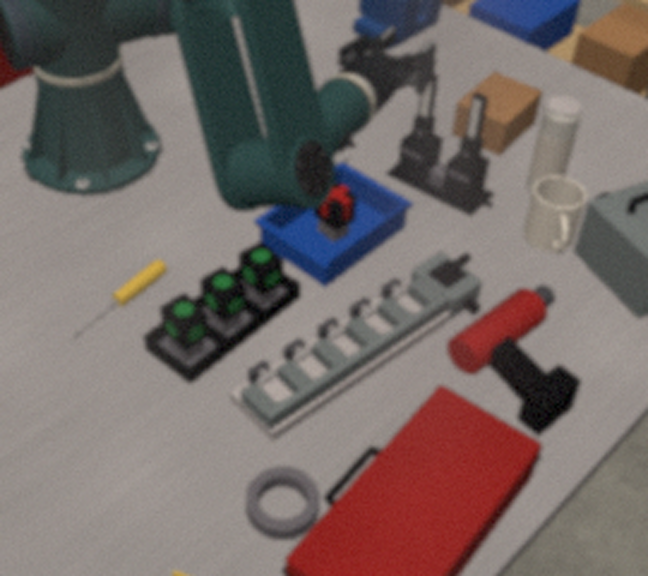

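Everything is in place: both lamps upright at (425,130) and (475,140), three greens in the tray, the red-taped pack in the bin, the paddle leaning back, and the gripper clear. Handing in.

```bash
python3 -c "
from bench import arm
print(arm.sign_off())"
```

```text
the job is handed in; nothing more can be done
None
```

The job is handed in, at about 55 s on the robot's clock: I pushed the rail switch fully back first, then put the three green packs in the tray pockets and the one red-taped pack in the blue bin (the fifth bay was empty), and stood both lamps in the dock wells.

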